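# Load the price-label holder in the farm shop

## Robot

A 7-joint arm with a two-finger parallel gripper is mounted at the origin on the work surface. World frame = base frame: x ahead of the robot, y to its left, z up, the work surface at z = 0. Lengths are in m, angles in degrees, forces in N, time in s.
With the tool pointing down it reaches from about 0.425 to 0.875 m from the base axis. Payload 4.7 kg.
Tool frame: the origin (TCP) lies between the finger pads; the fingertips stand 25 mm ahead of it and the grasp point (between the pads) lies 6 mm ahead of it (env.tip_reach is the distance from the TCP to the fingertips, in m); z points along the fingers, y is the direction in which the jaws open and shut (so a half turn about z gives the same grasp; the last joint's range is limited). The gripper opens to 87 mm and grips with 3 to 60 N. Pads are 19 mm wide; open, the fingers measure 117 mm over their backs; the gripper's body (75 mm by 190 mm) begins 51 mm behind the grasp point.
Start: joints at [75.923, 18.392, -4.016, 83.108, 1.295, 78.541, -3.26], TCP at [0.167, -0.628, 0.219] pointing down, gripper open.
Joint ranges: [-163.93, 163.93], [-17.29, 119.83], [-79.2, 71.16], [3.27, 140.29], [-89.18, 269.18], [5.43, 117.66], [-154.24, 154.24]. Speed limits (degrees/s): [147.25, 147.25, 180, 180, 180, 180, 180].

## Interface

Orientations are given as [roll, pitch, yaw] about the fixed x, y, z axes, in that order (R = Rz(yaw) Ry(pitch) Rx(roll)).
In Python, from cell import env, viewer, job gives the robot as it stands.
- The arm moves only by the tool move_arm, never from a script. Its argument "steps" is a list of rows, each a list of 7 numbers: the finger opening in cm, from 0 to 8.7, then the shift along the tool's x, y, z in cm, then the turn, a rotation vector about the tool's x, y, z in rad. In form: [[fingers, tx, ty, tz, wx, wy, wz], ...]. A call has 1 to 5 rows; each row shifts and turns the commanded pose from where the row before left it, along the tool's axes as they then stand; what a row does not reach is not made up. A row lasts 1/12 s, in which the tool goes at most 41.7 mm and 7.16 degrees, less where a joint would pass 70% of its speed; a pose out of reach is approached as far as the arm can. A call is refused whole if a number of a shift passes 4.17 or a number of a turn 0.125, either way. A call with a gripper value outside its range is refused whole. The fingers move at their own pace and stop on an object; "force" is the grip in N (left out, the last holds). Time passes only in rows, so rows that do not move let the fingers close. It gives the time, the measured TCP pose, the force and the opening at its end, in the units of the state.
- env.get_obs(): the state, without advancing time (a new reading comes with each control period).
- viewer.read_camera(name): name is "scene" or "side" or "wrist"; returns a dict with "img" (384x512x3 uint8, red, green, blue), "vfov" (degrees; the focal length in pixels is half the picture's height over the tangent of half this angle, whatever the lens; pixels are square), "cx", "cy" (the principal point, pixels), "extrinsics" (4x4, takes a point from world to camera coordinates); the wrist camera has in their place "mount" (4x4, takes a point from camera to tool coordinates, whose origin is the TCP and whose axes are the flange's). Camera axes: x right, y down, z forward; pixel columns grow to the right and rows downward; lengths in m; the calibration is good to about 2 mm. A picture is of the moment at which its call begins: read the wrist's pose just before it. There is no depth.
- job.sign_off(): hands the job in, once; it reports no verdict.
The state is a dict: "time_s": time; "qpos": joint angles; "joint_velocities": joint speeds; "effort": joint torques, N m; "tool_pos": TCP position; "tool_rot": TCP orientation; "force": force on the tool from outside, world axes, zero at the start; "wrist_torque": the same for the moment, N m; "grip_width": finger opening in m.
Only numpy, scipy, OpenCV 4.12 (cv2) and the standard library are available. Lean on these libraries where they do the work, as an engineer would, in place of code of your own. Each camera call takes 0.05 s, during which the arm holds its last target.

## Task

Load the label holder on the counter: slide the large label roll onto its steel rod first, then the small roll in front of it, and then push the black end cap fully home on the rod's end so that both rolls are kept on. Leave the jars and the other things on the counter where they are.

Things in the scene. Friction and masses are not known exactly. Their poses are not given: they have to be found in the camera images.
- holder: Grey steel label holder, screwed to the counter: base plate 120 x 150 x 12 mm (100 mm to -y, 50 mm to +y of the origin), upright bracket, round back plate 54 mm across (top 147 mm above the counter) and a bare steel rod that sticks out level from the back plate along the holder's -y axis. Origin on the counter straight below the rod's root; yaw differs.
- rod_root (a point): Point on the rod's axis at the front face of the back plate, 120 mm above the counter; same axes as the holder: the rod runs from here along -y. Rod 16 mm in diameter, 94 mm long, the last 6 mm tapering to 10 mm.
- rod_tip (a point): Point on the rod's axis at its free end, 94 mm from rod_root along -y.
- roll_large: The large roll of plain paper price labels, tightly wound, rigid: 60 mm in diameter, 36 mm wide, open hole 25 mm in diameter right through, about 75 g. Origin at its centre; its hole runs along its y axis (level at the start); either way round will do. It lies on a wooden V rest, origin 45 mm above the counter. It may turn about its own axis when handled.
- roll_small: The small roll of labels, the same but 46 mm in diameter and 26 mm wide, hole 25 mm, about 30 g. Origin at its centre, hole along its y axis (horizontal at the start), 41 mm above the counter on its rest.
- cap: Black plastic end cap, about 50 g: round grip 40 mm in diameter, 30 mm long, flange 52 mm in diameter, 5 mm thick at its +y end. Origin on the axis at the grip's middle (grip y = -15 to +15 mm, flange +15 to +20 mm). Its y axis points out of the mouth, level at the start, 42 mm above the counter, within 40 degrees of the holder's +y, so the mouth already faces roughly towards the back plate.
- cap_mouth (a point): Centre of the cap's mouth, on the flange's face, 20 mm from the cap's origin along its +y. The blind hole here is 20 mm in diameter and 28 mm deep. Fully home, the rod's end meets the hole's floor and the mouth is 66 mm from the back plate, which leaves the rolls 4 mm of play.
- rest_large: Low wooden V rest fixed to the counter that carries the large roll: 30 mm wide (x), 24 mm long (y, along the hole of what lies on it), 19 mm high; origin under its centre. The three rests change places between starts.
- rest_small: The same kind of rest, 23 mm high, carrying the small roll.
- rest_cap: The same kind of rest, 27 mm high, carrying the cap's grip.
- jar_a: Bystander: jam jar, 60 mm in diameter, 82 mm high; origin under its centre.
- jar_b: Bystander: jam jar, 60 mm in diameter, 82 mm high; origin under its centre.
- jar_c: Bystander: green glass jar, 68 mm in diameter, 85 mm high; origin under its centre.
- price_card: Bystander: blank price card standing in a wooden foot 35 x 90 mm, 67 mm high; origin under its centre.
- stapler: Bystander: stapler 115 x 32 mm, 36 mm high; origin under its centre.
- stamp: Bystander: hand stamp 50 x 25 mm, 60 mm high; origin under its centre.
Mind the look-alikes: they are no part of the job. What is shaped like the cap but red is not meant.

How it is judged (in metres and radians):
On the way, in this order (a step that is already met when the one before it is completed fails the run):
1. the large roll is threaded on the rod (y of roll_large in the frame of rod_root between -0.085 and 0 m and x of roll_large in the frame of rod_root between -0.007 and 0.007 m and z of roll_large in the frame of rod_root between -0.007 and 0.007 m and angle between the y axis of roll_large and the y axis of rod_root, either way round below 0.3 rad), for 0.1 s.
2. the small roll is threaded on the rod in front of the large one (y of roll_small in the frame of rod_root between -0.085 and -0.035 m and x of roll_small in the frame of rod_root between -0.007 and 0.007 m and z of roll_small in the frame of rod_root between -0.007 and 0.007 m and angle between the y axis of roll_small and the y axis of rod_root, either way round below 0.3 rad), for 0.1 s.
At the end, for the whole second after the job is handed in: The large roll is on the rod next to the back plate (its centre 12 to 30 mm from it), the small roll in front of it (centre 42 to 62 mm), and the cap is on the rod's end with its mouth at most 70.5 mm from the back plate (66 mm is fully home), its axis within 0.2 rad of the rod's; all three at rest (y of roll_large in the frame of rod_root between -0.03 and -0.012 m and x of roll_large in the frame of rod_root between -0.007 and 0.007 m and z of roll_large in the frame of rod_root between -0.007 and 0.007 m and angle between the y axis of each of roll_large, roll_small and the y axis of rod_root, either way round below 0.3 rad and y of roll_small in the frame of rod_root between -0.062 and -0.042 m and x of roll_small in the frame of rod_root between -0.007 and 0.007 m and z of roll_small in the frame of rod_root between -0.007 and 0.007 m and y of cap_mouth in the frame of rod_root between -0.0705 and -0.058 m and x of cap_mouth in the frame of rod_root between -0.007 and 0.007 m and z of cap_mouth in the frame of rod_root between -0.007 and 0.007 m and angle between the y axis of cap and the y axis of rod_root, either way round below 0.2 rad and linear speed of each of roll_large, roll_small, cap below 0.02 m/s); the robot touches nothing.
It fails at once if a jar or another thing on the counter is pushed more than 40 mm away or knocked over (distance of any of jar_a, jar_b, jar_c, price_card, stapler, stamp from where it was at the start of the episode above 0.04 m or angle between any of jar_a, jar_b, jar_c, price_card, stapler, stamp's own z axis and vertical above 0.6 rad).
It also fails if it takes over 72 s, if anything falls off the work surface, if the arm or the gripper's body presses on something with over 40 N, if the wrist force passes 120 N, or if a joint passes its speed limit or range.

## Working session

There is one attempt and no reset: what is moved stays moved. The work goes in short steps, Python scripts to look and compute and a tool call to move; the robot and the scene stay as the last step left them, time stands still between calls to the robot, and variables do not carry over. Pictures are saved under pics/ and viewed, and the job is handed in when it is done.

Besides the shell and the picture viewer there is one more tool, called after "Emit:" as name(argument=value, ...) on one line, values as JSON. move_arm: Moves the arm, as the interface text tells. Its arguments: {"type":"object","properties":{"steps":{"type":"array"},"force":{"type":"number"}},"required":["steps"]}

```bash
ls; mkdir -p pics; python3 - <<'E'
from cell import env,viewer,job
import cv2,numpy as np
print(env.get_obs())
for n in ["scene","side","wrist"]:
    c=viewer.read_camera(n)
    cv2.imwrite(f"pics/{n}0.png",c["img"][:,:,::-1])
    print(n,{k:v for k,v in c.items() if k!="img"})
E
```

```text
pics
{'time_s': 0.0, 'qpos': array([75.92257062, 18.43844371, -4.01450788, 83.17631841,  1.2942666 ,
       78.54276167, -3.26002545]), 'joint_velocities': array([ 0.03944922,  0.0473552 ,  0.03730842,  0.00805286,  0.07306013,
       -0.09365286,  0.01267642]), 'effort': array([ 7.66321159e-05, -4.91289783e+01, -4.04128879e-01, -3.12522411e+01,
       -6.40806416e-02,  4.39082785e-02,  2.06692084e-04]), 'tool_pos': array([ 0.16676744, -0.62763608,  0.21765598]), 'tool_rot': array([-1.79887680e+02,  5.56483279e-03,  1.48860726e+01]), 'force': array([1.23122388, 0.48515244, 0.6254738 ]), 'wrist_torque': array([ 0.04286289, -0.02488426, -0.01465268]), 'grip_width': 0.08724049628187462}
scene {'vfov': 46.69115183742919, 'cx': 254.87883839722508, 'cy': 196.12572976785586, 'extrinsics': array([[-0.058651  ,  0.99824047, -0.00871966,  0.09645726],
       [ 0.6413247 ,  0.03098398, -0.76664374, -0.26950797],
       [-0.76502463, -0.05055655, -0.64201351,  1.51601044],
       [ 0.        ,  0.        ,  0.        ,  1.        ]])}
side {'vfov': 48.01945011044657, 'cx': 260.3050499944562, 'cy': 196.58064858017224, 'extrinsics': array([[ 0.9969218 , -0.07743585, -0.01227284, -0.5177227 ],
       [-0.06577859, -0.74091404, -0.66837083,  0.07456927],
       [ 0.04266274,  0.66712073, -0.74372698,  1.09052128],
       [ 0.        ,  0.        ,  0.        ,  1.        ]])}
wrist {'vfov': 66.90768607871284, 'cx': 257.55999787097664, 'cy': 194.41384991423521, 'mount': array([[ 4.92716577e-04, -9.67713747e-01, -2.52051306e-01,
         6.81711683e-02],
       [ 9.99999783e-01,  3.66734693e-04,  5.46802426e-04,
         6.33697057e-04],
       [-4.36712266e-04, -2.52051521e-01,  9.67713718e-01,
        -1.65995604e-01],
       [ 0.00000000e+00,  0.00000000e+00,  0.00000000e+00,
         1.00000000e+00]])}
```

View pics/scene0.png

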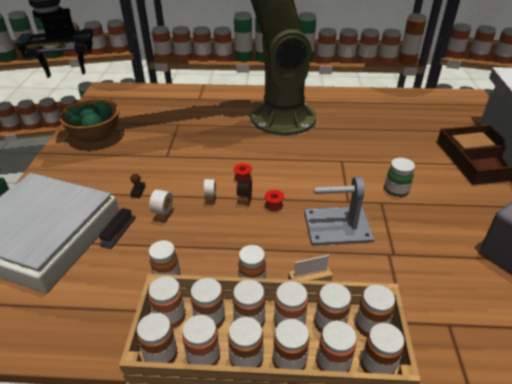

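View pics/side0.png

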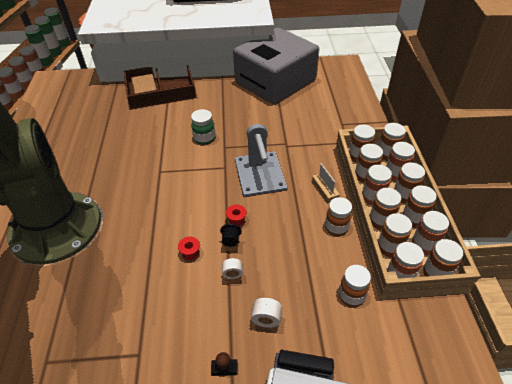

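View pics/wrist0.png

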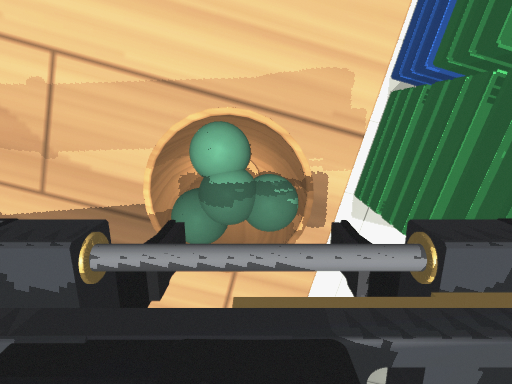

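```bash
cat > h.py <<'E'
from cell import env,viewer,job
import cv2,numpy as np
from scipy.spatial.transform import Rotation as R
def pose():
    o=env.get_obs(); return np.array(o["tool_pos"]),R.from_euler("xyz",o["tool_rot"],degrees=True).as_matrix(),o
def cam(n):
    p,Rm,o=pose(); c=viewer.read_camera(n)
    f=c["img"].shape[0]/2/np.tan(np.radians(c["vfov"]/2))
    K=np.array([[f,0,c["cx"]],[0,f,c["cy"]],[0,0,1]])
    if n=="wrist":
        T=np.eye(4);T[:3,:3]=Rm;T[:3,3]=p; T=T@c["mount"]
    else: T=np.linalg.inv(c["extrinsics"])
    return c["img"],K,T
def ray(K,T,u,v):
    d=T[:3,:3]@np.linalg.solve(K,[u,v,1.]); return T[:3,3],d/np.linalg.norm(d)
def onz(K,T,u,v,z):
    o,d=ray(K,T,u,v); return o+d*(z-o[2])/d[2]
def tri(rs):
    A=0;b=0
    for o,d in rs:
        P=np.eye(3)-np.outer(d,d);A=A+P;b=b+P@o
    x=np.linalg.solve(A,b); return x,[np.linalg.norm((np.eye(3)-np.outer(d,d))@(x-o)) for o,d in rs]
def proj(K,T,p):
    q=np.linalg.inv(T)@np.append(p,1); q=K@q[:3]; return q[:2]/q[2]
def save(img,name,crop=None,s=1):
    if crop: u0,v0,u1,v1=crop; img=img[v0:v1,u0:u1]
    img=cv2.resize(img,None,fx=s,fy=s,interpolation=cv2.INTER_CUBIC)
    cv2.imwrite("pics/"+name+".png",np.ascontiguousarray(img[:,:,::-1]))
E
python3 - <<'E'
from h import *
a,Ka,Ta=cam("scene");b,Kb,Tb=cam("side")
save(a,"sc1",(120,150,420,290),2.6); save(b,"sd1",(160,100,400,384),2)
np.set_printoptions(precision=4,suppress=True)
for n,pa,pb in [("large",(161,203),(266,314)),("small",(209,190),(232,270)),("cap",(244,188),(230,236)),("red1",(243,170),(189,248)),("red2",(274,200),(236,213)),("tip",(317,190),(265,162)),("plate top",(358,180),(257,127)),
 ("stamp",(137,185),(224,364)),("jarC",(401,165),(203,117)),("jarA",(163,250),(356,275)),("jarB",(252,252),(341,206)),("card",(311,268),(325,185))]:
    print(n,*tri([ray(Ka,Ta,*pa),ray(Kb,Tb,*pb)]))
E
```

```text
large [ 0.5078 -0.303   0.0384] [np.float64(0.00016303825938273958), np.float64(0.0001630382593824656)]
small [ 0.4425 -0.1899  0.0329] [np.float64(0.001164012358793189), np.float64(0.0011640123587931474)]
cap [ 0.4404 -0.0991  0.04  ] [np.float64(0.0004679148665649604), np.float64(0.0004679148665649343)]
red1 [ 0.3416 -0.1112  0.023 ] [np.float64(0.0021920417824639192), np.float64(0.002192041782464052)]
red2 [ 0.4585 -0.0179  0.021 ] [np.float64(0.0028825458517824087), np.float64(0.0028825458517822687)]
tip [0.5355 0.076  0.1121] [np.float64(0.0059619828884328735), np.float64(0.005961982888432842)]
plate top [0.5254 0.1706 0.1423] [np.float64(0.000582279775599767), np.float64(0.0005822797755998378)]
stamp [ 0.4186 -0.3912  0.0217] [np.float64(0.000520138125151457), np.float64(0.0005201381251514542)]
jarC [0.3768 0.3073 0.0809] [np.float64(0.0010393786105630323), np.float64(0.0010393786105631576)]
jarA [ 0.7007 -0.2501  0.0755] [np.float64(7.411179986303592e-05), np.float64(7.411179986318562e-05)]
jarB [ 0.705  -0.0625  0.0814] [np.float64(0.002689714684159162), np.float64(0.002689714684159192)]
card [0.6943 0.0634 0.0243] [np.float64(0.00432980282711726), np.float64(0.004329802827117165)]
```

View pics/sc1.png

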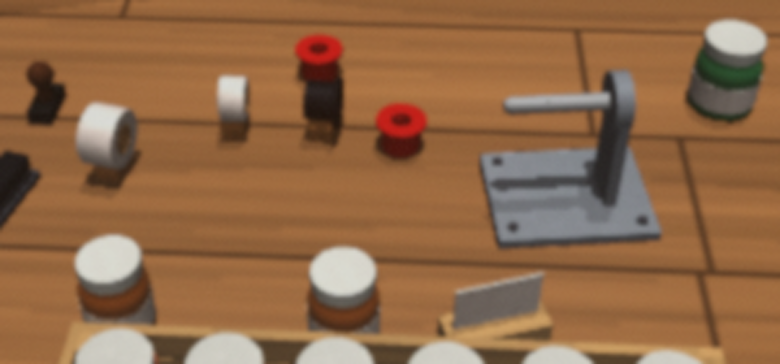

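View pics/sd1.png

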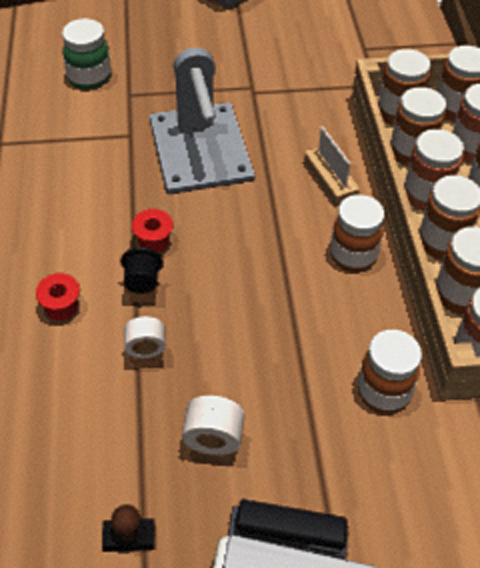

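Candidates in the scene image are black cap (244,187), red look-alikes (243,170) and (274,200), large roll (161,203), small roll (209,189), and other white/round things (the jars). I pick the black cap; in the side crop its flange faces +y, towards the plate, and it is clearly not red. The rolls have different sizes. Now I'll go for a close look with the wrist camera.

```bash
cat >> h.py <<'E'
def plan(target,yaw,n,g=8.7,tilt=None):
    """print n rows to go from measured pose to target pos with tool down at yaw"""
    p,Rm,o=pose(); Rt=R.from_euler("xyz",[180,0,yaw],degrees=True).as_matrix()
    w=R.from_matrix(Rm.T@Rt).as_rotvec(); target=np.array(target,float)
    print("now",p.round(4),np.round(o["tool_rot"],2),"F",np.round(o["force"],1),"g",round(o["grip_width"],4),"t",o["time_s"])
    Rc=Rm.copy(); pc=p.copy()
    for i in range(n):
        d=Rc.T@((target-pc)/(n-i))*100; dr=np.round(d,2); wr=np.round(w/n,3)
        pc=pc+Rc@(dr/100); Rc=Rc@R.from_rotvec(wr).as_matrix()
        print([g,*map(float,dr),*map(float,wr)])
E
python3 -c "
from h import *
plan([0.46,-0.40,0.22],90,12)"
```

```text
now [ 0.1668 -0.628   0.2182] [-1.7995e+02  1.0000e-02  1.4890e+01] F [-0.5  0.8 -1.3] g 0.0873 t 0.25
[8.7, 2.85, -1.21, -0.01, -0.0, -0.0, -0.109]
[8.7, 2.96, -0.89, -0.01, -0.0, -0.0, -0.109]
[8.7, 3.04, -0.56, -0.01, -0.0, -0.0, -0.109]
[8.7, 3.09, -0.23, -0.02, -0.0, -0.0, -0.109]
[8.7, 3.09, 0.11, -0.01, -0.0, -0.0, -0.109]
[8.7, 3.06, 0.44, -0.02, -0.0, -0.0, -0.109]
[8.7, 3.0, 0.77, -0.01, -0.0, -0.0, -0.109]
[8.7, 2.89, 1.1, -0.02, -0.0, -0.0, -0.109]
[8.7, 2.76, 1.4, -0.01, -0.0, -0.0, -0.109]
[8.7, 2.59, 1.7, -0.02, -0.0, -0.0, -0.109]
[8.7, 2.39, 1.97, -0.01, -0.0, -0.0, -0.109]
[8.7, 2.16, 2.22, -0.02, -0.0, -0.0, -0.109]
```

Emit:
move_arm(steps=[[8.7,2.85,-1.2,0,0,0,-0.11],[8.7,2.95,-0.9,0,0,0,-0.11],[8.7,3.05,-0.55,0,0,0,-0.11],[8.7,3.1,-0.2,0,0,0,-0.11],[8.7,3.1,0.1,0,0,0,-0.11]])

```text
time_s: 0.67
tool_pos: [0.2902, -0.5321, 0.2187]
tool_rot: [180.0, 0.0, 46.7]
force: [0.2, -0.4, 0.3]
grip_width: 0.0868
```

Emit:
move_arm(steps=[[8.7,3.05,0.45,0,0,0,-0.11],[8.7,3.0,0.8,0,0,0,-0.11],[8.7,2.9,1.1,0,0,0,-0.11],[8.7,2.75,1.4,0,0,0,-0.11],[8.7,2.6,1.7,0,0,0,-0.11]])

```text
time_s: 1.08
tool_pos: [0.4118, -0.4365, 0.2188]
tool_rot: [-180.0, 0.0, 78.2]
force: [0.0, -0.8, -0.1]
grip_width: 0.0867
```

Emit:
move_arm(steps=[[8.7,2.4,2.0,0,0,0,-0.11],[8.7,2.15,2.2,0,0,0,-0.1],[8.7,0,0,0,0,0,0],[8.7,0,0,0,0,0,0]])

```text
time_s: 1.42
tool_pos: [0.4614, -0.3969, 0.2187]
tool_rot: [180.0, -0.0, 90.2]
force: [-0.4, -0.6, -0.2]
grip_width: 0.0872
```

```bash
python3 -c "
from h import *
a,K,T=cam('wrist'); save(a,'w1',None,1.5)
plan([0.46,-0.30,0.22],90,3)"
```

```text
now [ 0.4597 -0.3989  0.2186] [-1.7996e+02  2.0000e-02  8.9970e+01] F [-1.5  0.   0.1] g 0.0869 t 1.4667
[8.7, 3.3, 0.01, -0.05, -0.0, 0.0, -0.0]
[8.7, 3.29, 0.01, -0.05, -0.0, 0.0, -0.0]
[8.7, 3.3, 0.01, -0.04, -0.0, 0.0, -0.0]
```

View pics/w1.png

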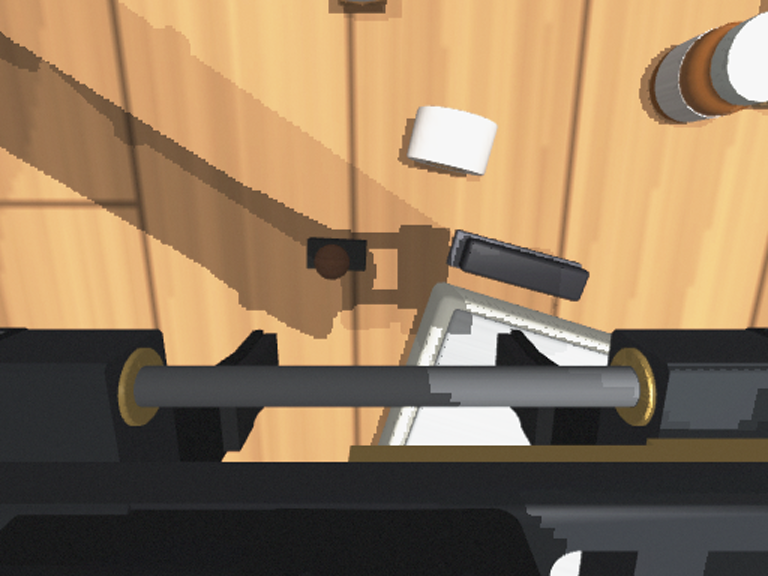

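Emit:
move_arm(steps=[[8.7,2.5,2.0,0,0,0,0],[8.7,2.0,1.5,0,0,0,0],[8.7,0,0,0,0,0,0],[8.7,0,0,0,0,0,0]])

```text
time_s: 1.8
tool_pos: [0.4945, -0.354, 0.2188]
tool_rot: [-180.0, 0.0, 90.0]
force: [0.2, -0.2, 0.2]
grip_width: 0.0871
```

```bash
python3 -c "
from h import *
a,K,T=cam('wrist'); save(a,'w2',None,1.5); np.savez('w2',a=a,K=K,T=T)
plan([0.46,-0.30,0.22],90,1)"
```

```text
now [ 0.4935 -0.3555  0.2187] [-1.7994e+02  7.0000e-02  8.9830e+01] F [-0.6 -0.6 -0. ] g 0.0871 t 1.85
[8.7, 5.54, -3.37, -0.14, -0.001, 0.001, -0.003]
```

View pics/w2.png

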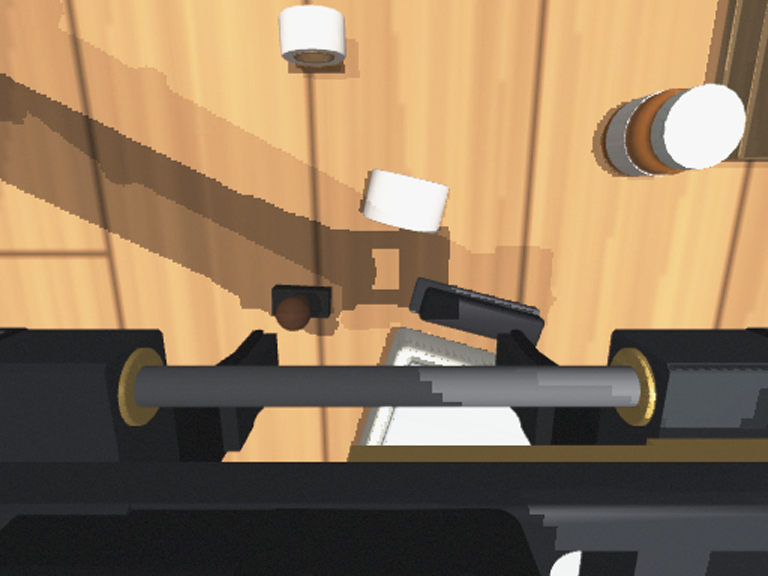

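Emit:
move_arm(steps=[[8.7,3.5,-2.0,0,0,0,0],[8.7,4.0,-1.5,0,0,0,0],[8.7,4.0,0,0,0,0,0],[8.7,0,0,0,0,0,0],[8.7,0,0,0,0,0,0]])

```text
time_s: 2.27
tool_pos: [0.4595, -0.24, 0.2194]
tool_rot: [180.0, 0.1, 90.0]
force: [0.1, -1.1, 0.7]
grip_width: 0.0873
```

```bash
python3 -c "
from h import *
a,K,T=cam('wrist'); save(a,'w3',None,1.5); np.savez('w3',a=a,K=K,T=T)
plan([0.46,-0.15,0.22],90,1)"
```

```text
now [ 0.4593 -0.2419  0.2193] [1.7999e+02 1.3000e-01 8.9820e+01] F [ 0.5 -1.5  0.5] g 0.0873 t 2.3167
[8.7, 9.19, 0.05, -0.1, 0.0, 0.002, -0.003]
```

View pics/w3.png

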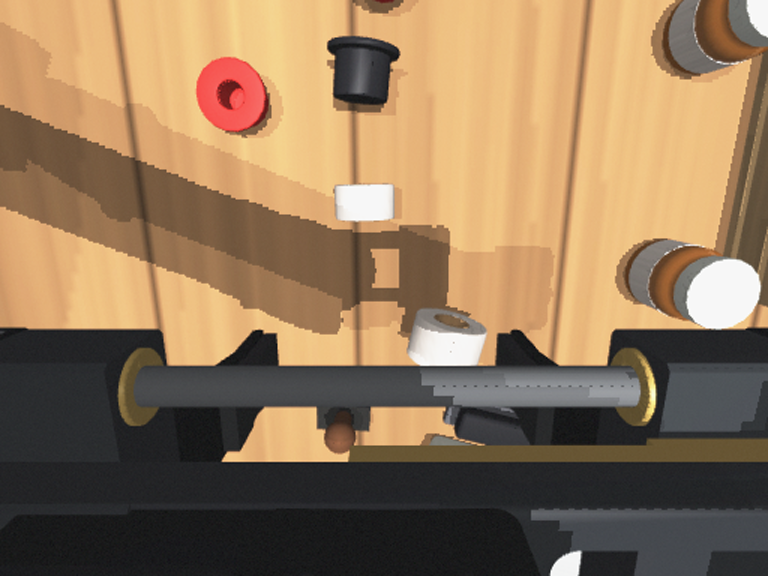

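w2: the large roll is at about (270,134) in original pixels, tilted roughly 10° in yaw. w3: the small roll is at about (243,135), nearly straight, with the black cap at (241,47) and its flange up, towards +y. Next I'll look at the cap and the holder.

Emit:
move_arm(steps=[[8.7,4.0,0,0,0,0,0],[8.7,4.0,0,0,0,0,0],[8.7,0,0,0,0,0,0],[8.7,0,0,0,0,0,0]])

```text
time_s: 2.65
tool_pos: [0.4604, -0.1605, 0.2191]
tool_rot: [180.0, 0.1, 90.0]
force: [0.4, -0.6, -0.4]
grip_width: 0.0871
```

```bash
python3 -c "
from h import *
a,K,T=cam('wrist'); save(a,'w4',None,1.5); np.savez('w4',a=a,K=K,T=T)
plan([0.53,-0.03,0.22],90,4)"
```

```text
now [ 0.46   -0.1622  0.2189] [1.7999e+02 8.0000e-02 8.9830e+01] F [ 0.1 -0.4 -0.2] g 0.0868 t 2.7
[8.7, 3.31, 1.74, -0.03, 0.0, 0.0, -0.001]
[8.7, 3.31, 1.74, -0.03, 0.0, 0.0, -0.001]
[8.7, 3.31, 1.75, -0.03, 0.0, 0.0, -0.001]
[8.7, 3.3, 1.75, -0.04, 0.0, 0.0, -0.001]
```

View pics/w4.png

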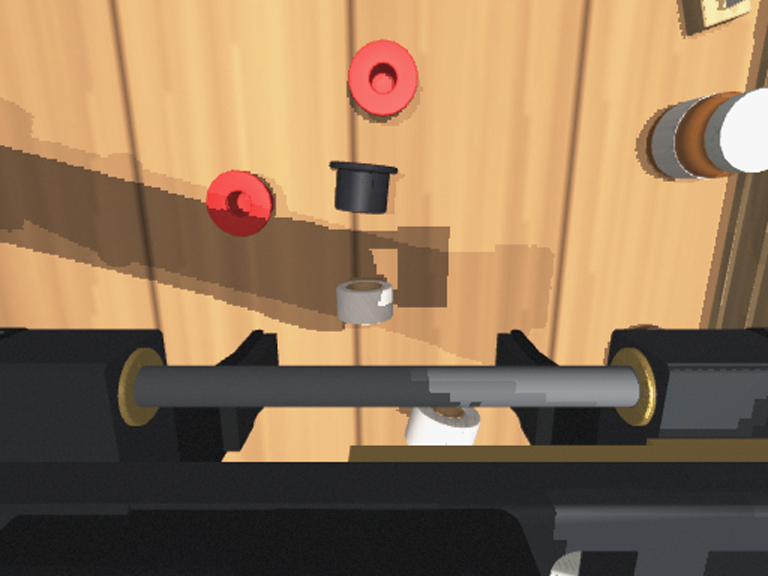

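Emit:
move_arm(steps=[[8.7,3.0,2.0,0,0,0,0],[8.7,3.5,2.0,0,0,0,0],[8.7,3.5,2.0,0,0,0,0],[8.7,2,1,0,0,0,0],[8.7,0,0,0,0,0,0]])

```text
time_s: 3.12
tool_pos: [0.5325, -0.0368, 0.2187]
tool_rot: [179.9, -0.2, 90.2]
force: [0.5, 0.0, -0.5]
grip_width: 0.0873
```

```bash
python3 -c "
from h import *
a,K,T=cam('wrist'); save(a,'w5',None,1.5); np.savez('w5',a=a,K=K,T=T)
plan([0.53,-0.03,0.22],90,4)"
```

```text
now [ 0.5314 -0.04    0.2184] [-1.7999e+02 -8.0000e-02  9.0020e+01] F [-0.2 -0.8 -0. ] g 0.0872 t 3.1667
[8.7, 0.25, -0.04, -0.04, -0.0, -0.0, 0.0]
[8.7, 0.25, -0.03, -0.04, -0.0, -0.0, 0.0]
[8.7, 0.25, -0.04, -0.04, -0.0, -0.0, 0.0]
[8.7, 0.25, -0.03, -0.04, -0.0, -0.0, 0.0]
```

View pics/w5.png

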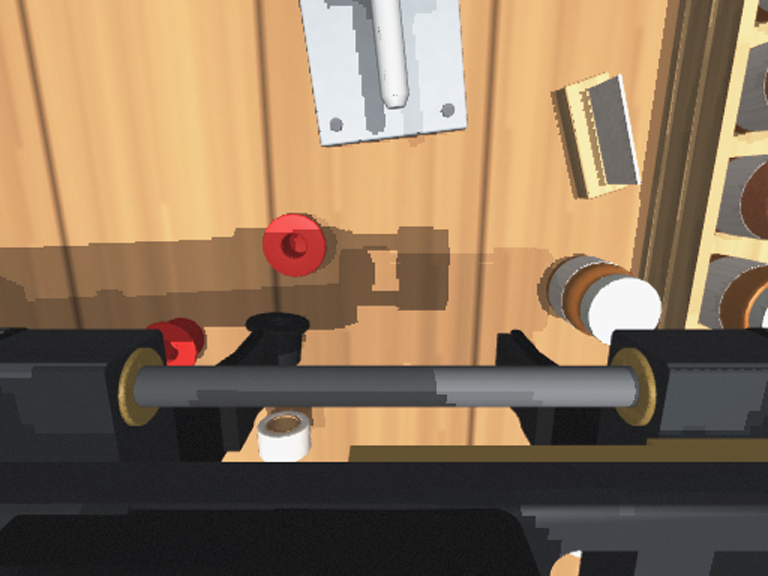

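Emit:
move_arm(steps=[[8.7,3.5,0,0,0,0,0],[8.7,3.5,0,0,0,0,0],[8.7,2,0,0,0,0,0],[8.7,0,0,0,0,0,0],[8.7,0,0,0,0,0,0]])

```text
time_s: 3.58
tool_pos: [0.5307, 0.0475, 0.2185]
tool_rot: [-180.0, 0.1, 89.8]
force: [0.0, -1.1, 0.0]
grip_width: 0.087
```

```bash
python3 -c "
from h import *
a,K,T=cam('wrist'); save(a,'w6',None,1.5); np.savez('w6',a=a,K=K,T=T);save(a,'w6c',(180,30,340,220),4)
plan([0.53,-0.03,0.22],90,1)
a,Ka,Ta=cam('scene');b,Kb,Tb=cam('side'); np.savez('fx',a=a,Ka=Ka,Ta=Ta,b=b,Kb=Kb,Tb=Tb)"
```

```text
now [0.5308 0.0463 0.2184] [-1.7997e+02  9.0000e-02  8.9710e+01] F [-0.6 -1.1 -0.2] g 0.0868 t 3.6333
[8.7, -7.63, -0.04, -0.15, -0.001, 0.002, -0.005]
```

View pics/w6.png

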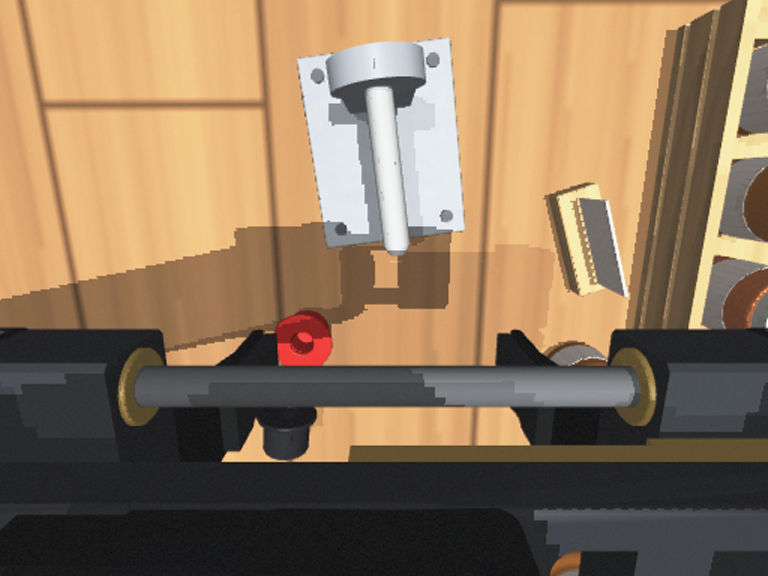

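View pics/w6c.png

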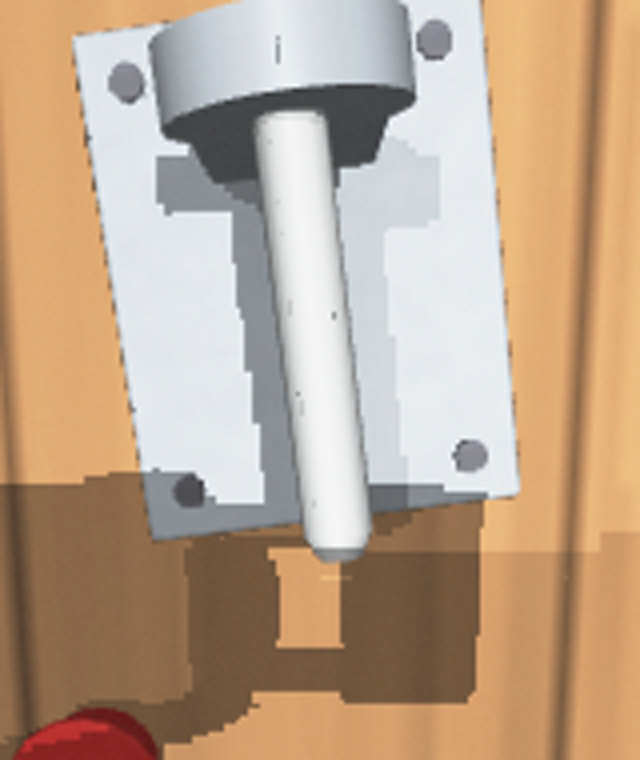

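```bash
python3 - <<'E'
from h import *
np.set_printoptions(precision=4,suppress=True)
for f,c in (("w2",(225,100,315,170)),("w3",(205,110,280,160)),("w4",(205,95,280,155))):
    z=np.load(f+".npz"); save(z["a"],f+"c",c,8)
def corners(f,roi,thr,inv=False):
    z=np.load(f+".npz");a=z["a"]; u0,v0,u1,v1=roi
    h=cv2.cvtColor(a,cv2.COLOR_RGB2HSV)[v0:v1,u0:u1]
    m=thr(h).astype(np.uint8)
    m=cv2.morphologyEx(m,cv2.MORPH_OPEN,np.ones((3,3)))
    cs,_=cv2.findContours(m,cv2.RETR_EXTERNAL,cv2.CHAIN_APPROX_NONE); c=max(cs,key=cv2.contourArea)
    r=cv2.minAreaRect(c); print(f,cv2.contourArea(c),r)
    ap=cv2.approxPolyDP(c,4,True)[:,0]+[u0,v0]; print(ap.tolist())
    return c
white=lambda h:(h[...,1]<45)&(h[...,2]>150)
corners("w2",(225,100,315,170),white)
corners("w3",(205,110,280,160),white)
corners("w4",(205,95,280,155),lambda h:(h[...,2]<75))
corners("w6",(180,10,340,180),lambda h:(h[...,1]<60)&(h[...,2]>60))
E
```

```text
w2 1651.5 ((44.70000076293945, 34.400001525878906), (51.705631256103516, 34.584938049316406), 13.240518569946289)
[[248, 114], [244, 144], [274, 153], [292, 151], [298, 124]]
w3 866.0 ((37.5, 24.5), (23.0, 39.0), 90.0)
[[223, 124], [224, 145], [262, 144], [261, 123]]
w4 762.5 ((35.481712341308594, 29.664636611938477), (44.39348220825195, 31.693851470947266), 6.34019136428833)
[[220, 108], [225, 112], [224, 138], [234, 139], [236, 115], [245, 114], [244, 141], [256, 140], [258, 118], [264, 112]]
w6 12643.5 ((74.29644775390625, 88.90900421142578), (142.20249938964844, 102.48283386230469), 85.03025817871094)
[[299, 25], [198, 39], [218, 164], [255, 160], [260, 169], [269, 169], [274, 157], [309, 152]]
```

```bash
python3 - <<'E'
import cv2,numpy as np
a=[cv2.imread(f"pics/w{i}c.png") for i in (2,3,4)]
for x in a: print(x.shape)
w=max(x.shape[1] for x in a)
a=[cv2.copyMakeBorder(x[:, :],0,0,0,w-x.shape[1],0) for x in a]
o=np.vstack(a); cv2.imwrite("pics/cc.png",cv2.resize(o,None,fx=.42,fy=.42))
E
```

```text
(560, 720, 3)
(400, 600, 3)
(480, 600, 3)
```

View pics/w2c.png

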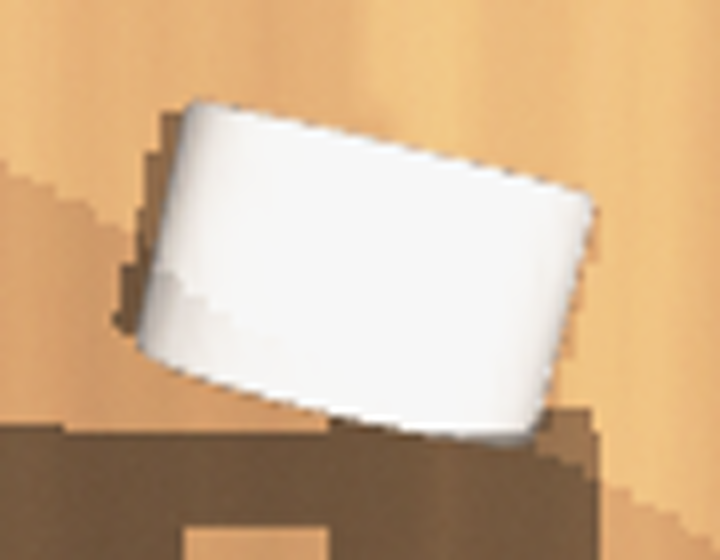

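View pics/w3c.png

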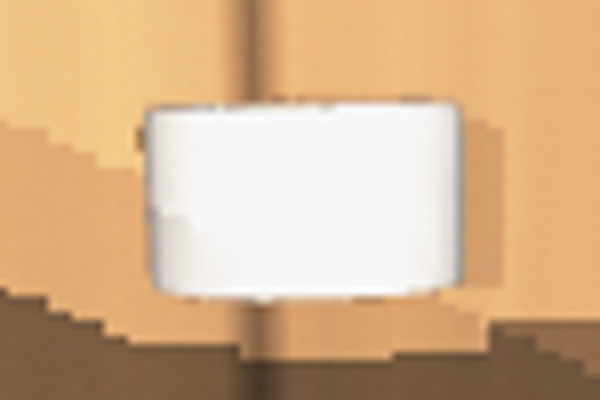

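View pics/w4c.png

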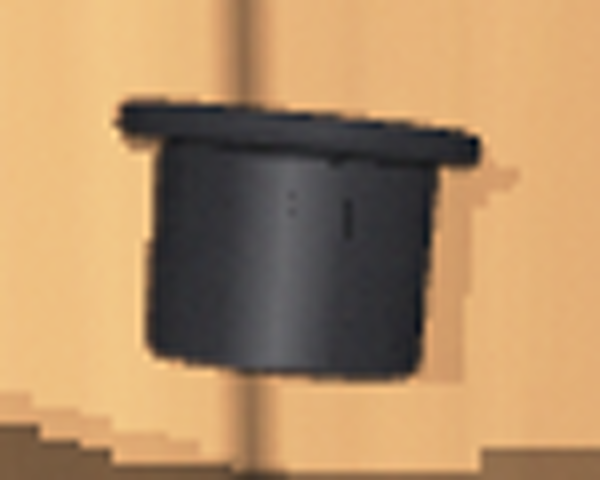

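```bash
python3 - <<'E'
from h import *
np.set_printoptions(precision=4,suppress=True)
def px(p,u0,v0,s): return u0+(p[0]+.5)/s-.5, v0+(p[1]+.5)/s-.5
def load(f): z=np.load(f+".npz"); return z["K"],z["T"]
def cyl(f,roi,cs,r,zc,s=8):
    K,T=load(f); C=T[:3,3]
    D=np.linalg.norm(C-np.array([C[0],C[1],zc])); e=r*r/D
    P=[onz(K,T,*px(c,*roi,s),zc+e) for c in cs]  # TL TR BR BL
    P=np.array(P); cen=P.mean(0); 
    ax=(P[0]-P[3])+(P[1]-P[2]); # toward image up
    axl=[(P[0]-P[3]),(P[1]-P[2])]
    print(f,"cen",cen,"yaw(y axis)",[np.degrees(np.arctan2(-a[0],a[1])) for a in axl+[ax]],"len",[np.linalg.norm(a) for a in axl],"wid",np.linalg.norm(P[1]-P[0]),np.linalg.norm(P[2]-P[3]),"cam",C)
    d=P[1]-P[0]; d2=P[2]-P[3]; print("  edge yaw",[np.degrees(np.arctan2(q[1],q[0])) for q in (d,d2)])
    return P
cyl("w2",(225,100),[(185,100),(594,195),(533,443),(140,350)],.03,.045)
cyl("w3",(205,110),[(150,107),(460,103),(460,288),(155,293)],.023,.041)
P=cyl("w4",(205,95),[(160,142),(436,162),(418,376),(148,352)],.020,.042)
print("cap grip corners",P)
P=cyl("w4",(205,95),[(120,103),(482,135),(480,163),(122,130)],.026,.042); print(P[:2].mean(0))
K,T=load("w6")
B=np.array([onz(K,T,u,v,.012) for u,v in [(198.6,39.1),(299.6,25.2),(309.6,153.4),(217.9,165.1)]])
print(B, [np.linalg.norm(B[i]-B[(i+1)%4]) for i in range(4)])
yax=(B[0]-B[3])+(B[1]-B[2]); xax=(B[1]-B[0])+(B[2]-B[3])
print("yaw",np.degrees(np.arctan2(-yax[0],yax[1])),np.degrees(np.arctan2(xax[1],xax[0])))
yaw=np.arctan2(xax[1]-yax[0],xax[0]+yax[1]); yv=np.array([-np.sin(yaw),np.cos(yaw),0])
cen=B.mean(0); org=cen+yv*.025; print("holder yaw",np.degrees(yaw),"origin",org,"tip",org-yv*.094)
q=lambda p:px(p,180,30,4)
e=.008**2/.27
L=[onz(K,T,*q(p),.12) for p in [(256,115),(328,112),(371,530),(305,540),(340,560)]]
print("rod root",(L[0]+L[1])/2,"fr",(L[2]+L[3])/2,"tip",L[4],"diam",np.linalg.norm(L[0]-L[1]),np.linalg.norm(L[2]-L[3]))
a=(L[0]+L[1]-L[2]-L[3]);print("rod yaw",np.degrees(np.arctan2(-a[0],a[1])))
E
```

```text
w2 cen [ 0.5084 -0.3029  0.0476] yaw(y axis) [np.float64(-11.077409879543136), np.float64(-12.261834997904558), np.float64(-11.674406839792091)] len [np.float64(0.035127771170416995), np.float64(0.03569995794818989)] wid 0.0589584358359322 0.0582390128503408 cam [ 0.4945 -0.2861  0.3848]
  edge yaw [np.float64(-12.631861900470678), np.float64(-13.20677661399114)]
w3 cen [ 0.4423 -0.1902  0.0425] yaw(y axis) [np.float64(-0.13719978441223196), np.float64(0.2201951455762555), np.float64(0.040930333267011274)] len [np.float64(0.026384426563414786), np.float64(0.026217421282305902)] wid 0.04438527512921747 0.044551581708320076 cam [ 0.4593 -0.1719  0.3853]
  edge yaw [np.float64(0.712065369566539), np.float64(0.9243588065508764)]
w4 cen [ 0.4411 -0.1021  0.0432] yaw(y axis) [np.float64(-5.0244487104269755), np.float64(-4.897196950473345), np.float64(-4.960079028703466)] len [np.float64(0.02936630048011276), np.float64(0.030061019774458513)] wid 0.0391634838530349 0.03922381102308335 cam [ 0.4602 -0.0925  0.385 ]
  edge yaw [np.float64(-3.985355768722656), np.float64(-5.00170657051394)]
ca
[... 330 characters left out ...]
775353312)] wid 0.05111904162700836 0.05071449186889074 cam [ 0.4602 -0.0925  0.385 ]
  edge yaw [np.float64(-4.844501065194988), np.float64(-5.066152773691776)]
[ 0.443  -0.0828  0.044 ]
[[0.4623 0.2047 0.012 ]
 [0.5791 0.2189 0.012 ]
 [0.5969 0.072  0.012 ]
 [0.4792 0.0572 0.012 ]] [np.float64(0.11772981006069098), np.float64(0.1479948765105676), np.float64(0.11862027648488488), np.float64(0.14848861981489786)]
yaw 6.736254257155456 7.039386532702996
holder yaw 6.870715399044952 origin [0.5264 0.163  0.012 ] tip [0.5376 0.0697 0.012 ]
rod root [0.5266 0.1644 0.12  ] fr [0.5365 0.0756 0.12  ] tip [0.537  0.0698 0.12  ] diam 0.015089123018043701 0.015256662521801216
rod yaw 6.375751738462192
```

```bash
python3 -c "
from h import *
plan([0.508,-0.303,0.12],77.7,10)"
```

```text
now [0.5307 0.0462 0.2183] [-1.7997e+02  7.0000e-02  8.9650e+01] F [-0.3  0.1  0.3] g 0.0871 t 3.7333
[8.7, -3.49, -0.21, 0.99, -0.0, 0.0, 0.021]
[8.7, -3.5, -0.13, 0.99, -0.0, 0.0, 0.021]
[8.7, -3.5, -0.06, 0.99, -0.0, 0.0, 0.021]
[8.7, -3.5, 0.02, 0.99, -0.0, 0.0, 0.021]
[8.7, -3.5, 0.09, 0.99, -0.0, 0.0, 0.021]
[8.7, -3.49, 0.16, 0.99, -0.0, 0.0, 0.021]
[8.7, -3.49, 0.23, 0.98, -0.0, 0.0, 0.021]
[8.7, -3.48, 0.31, 0.99, -0.0, 0.0, 0.021]
[8.7, -3.48, 0.38, 0.98, -0.0, 0.0, 0.021]
[8.7, -3.47, 0.46, 0.99, -0.0, 0.0, 0.021]
```

Emit:
move_arm(steps=[[8.7,-3.5,-0.2,0,0,0,0.021],[8.7,-3.5,-0.13,1.1,0,0,0.021],[8.7,-3.5,-0.06,1.1,0,0,0.021],[8.7,-3.5,0.02,1.1,0,0,0.021],[8.7,-3.5,0.1,1.1,0,0,0.021]])

```text
time_s: 4.15
tool_pos: [0.5192, -0.1292, 0.1743]
tool_rot: [180.0, 0.1, 83.7]
force: [0.6, -0.4, -0.2]
grip_width: 0.0871
```

Emit:
move_arm(steps=[[8.7,-3.5,0.16,1.1,0,0,0.021],[8.7,-3.5,0.23,1.1,0,0,0.021],[8.7,-3.5,0.3,1.1,0,0,0.021],[8.7,-3.5,0.4,1.1,0,0,0.021],[8.7,-3.5,0.45,0.9,0,0,0.021]])

```text
time_s: 4.57
tool_pos: [0.5075, -0.3045, 0.1206]
tool_rot: [-179.9, 0.1, 77.6]
force: [0.3, -0.3, 0.4]
grip_width: 0.0869
```

Emit:
move_arm(steps=[[8.7,0,0,0,0,0,0],[8.7,0,0,0,0,0,0]])

```text
time_s: 4.73
tool_pos: [0.5066, -0.3053, 0.1203]
tool_rot: [-179.8, 0.0, 77.4]
force: [0.8, 0.3, 0.1]
grip_width: 0.0869
```

```bash
python3 -c "
from h import *
plan([0.508,-0.303,0.05],77.7,5)
a,K,T=cam('wrist'); save(a,'w7',None,1.5)"
```

```text
now [ 0.5066 -0.3053  0.1203] [-1.7985e+02  2.0000e-02  7.7420e+01] F [0.8 0.3 0.1] g 0.0869 t 4.7333
[8.7, 0.05, 0.02, 1.41, -0.001, 0.0, -0.001]
[8.7, 0.05, 0.02, 1.4, -0.001, 0.0, -0.001]
[8.7, 0.05, 0.02, 1.41, -0.001, 0.0, -0.001]
[8.7, 0.05, 0.02, 1.4, -0.001, 0.0, -0.001]
[8.7, 0.06, 0.01, 1.41, -0.001, 0.0, -0.001]
```

View pics/w7.png

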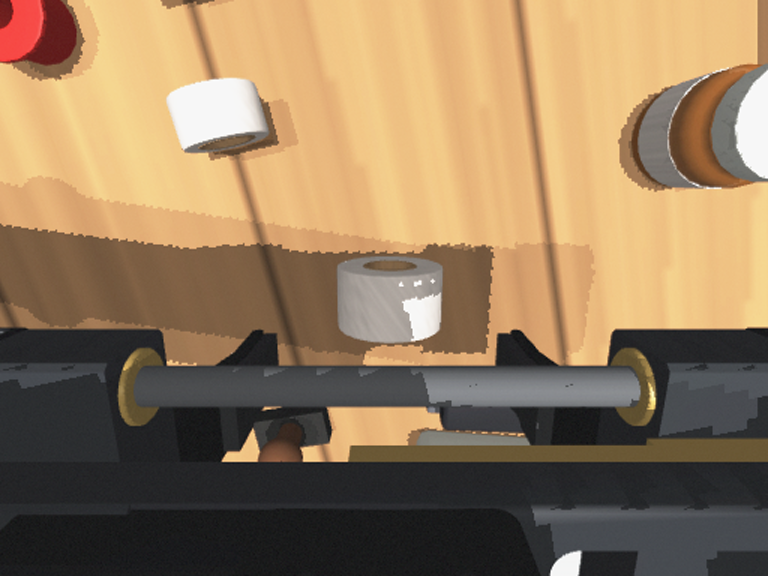

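w7: the large roll is centred at (260,200) between the fingers and square to them. Descending to grasp it.

Emit:
move_arm(steps=[[8.7,0.1,0.05,1.4,0,0,0],[8.7,0.1,0.05,1.4,0,0,0],[8.7,0.05,0,1.4,0,0,0],[8.7,0,0,1.4,0,0,0],[8.7,0,0,1.4,0,0,0]])

```text
time_s: 5.2
tool_pos: [0.5115, -0.2972, 0.0518]
tool_rot: [179.9, 0.0, 78.0]
force: [-0.1, 0.7, 0.7]
grip_width: 0.0871
```

Emit:
move_arm(steps=[[5.0,0,0,0,0,0,0],[5.0,0,0,0,0,0,0],[5.0,0,0,0,0,0,0],[5.0,0,0,0,0,0,0],[5.0,0,0,0,0,0,0]], force=20)

```text
time_s: 5.62
tool_pos: [0.5118, -0.2984, 0.053]
tool_rot: [179.9, 0.0, 77.9]
force: [-0.4, -0.7, -0.5]
grip_width: 0.0614
```

```bash
python3 -c "
from h import *
plan([0.508,-0.303,0.12],77.7,5)"
```

```text
now [ 0.5118 -0.2984  0.053 ] [1.799e+02 5.000e-02 7.792e+01] F [-0.4 -0.7 -0.5] g 0.0614 t 5.6167
[8.7, -0.11, -0.05, -1.34, 0.0, 0.0, 0.001]
[8.7, -0.11, -0.05, -1.34, 0.0, 0.0, 0.001]
[8.7, -0.1, -0.05, -1.34, 0.0, 0.0, 0.001]
[8.7, -0.11, -0.06, -1.34, 0.0, 0.0, 0.001]
[8.7, -0.1, -0.05, -1.34, 0.0, 0.0, 0.001]
```

Emit:
move_arm(steps=[[5.0,0,0,0,0,0,0],[5.0,0,0,0,0,0,0],[5.0,0,0,0,0,0,0]], force=20)

```text
time_s: 5.87
tool_pos: [0.51, -0.2981, 0.0524]
tool_rot: [-179.9, 0.0, 77.9]
force: [-5.2, 1.7, 5.7]
grip_width: 0.0537
```

Emit:
move_arm(steps=[[5.0,0,0,-0.5,0,0,0],[5.0,0,0,-1.0,0,0,0],[5.0,0,0,-2.0,0,0,0],[5.0,0,0,-2.5,0,0,0],[5.0,0,0,-2,0,0,0]])

```text
time_s: 6.28
tool_pos: [0.512, -0.2983, 0.134]
tool_rot: [179.9, 0.0, 77.9]
force: [0.6, -0.8, 0.5]
grip_width: 0.0535
```

Emit:
move_arm(steps=[[5.0,0,0,-2,0,0,0],[5.0,0,0,0,0,0,0]])

```text
time_s: 6.45
tool_pos: [0.5143, -0.2994, 0.1573]
tool_rot: [179.5, 0.2, 77.9]
force: [1.6, -0.5, 0.3]
grip_width: 0.0537
```

```bash
python3 -c "
from h import *
plan([0.54,-0.01,0.145],96.7,10,5.0)
a,K,T=cam('wrist'); save(a,'w8',None,1.5)
a,K,T=cam('side'); save(a,'sd8',(200,80,400,384),2)"
```

```text
now [ 0.5143 -0.2994  0.1573] [179.49   0.18  77.92] F [ 1.6 -0.5  0.3] g 0.0537 t 6.45
[5.0, 2.88, -0.36, 0.11, 0.001, 0.0, -0.033]
[5.0, 2.89, -0.26, 0.11, 0.001, 0.0, -0.033]
[5.0, 2.9, -0.16, 0.11, 0.001, 0.0, -0.033]
[5.0, 2.91, -0.07, 0.11, 0.001, 0.0, -0.033]
[5.0, 2.91, 0.03, 0.11, 0.001, 0.0, -0.033]
[5.0, 2.9, 0.12, 0.11, 0.001, 0.0, -0.033]
[5.0, 2.9, 0.22, 0.11, 0.001, 0.0, -0.033]
[5.0, 2.89, 0.32, 0.11, 0.001, 0.0, -0.033]
[5.0, 2.88, 0.41, 0.12, 0.001, 0.0, -0.033]
[5.0, 2.86, 0.51, 0.11, 0.001, 0.0, -0.033]
```

View pics/w8.png

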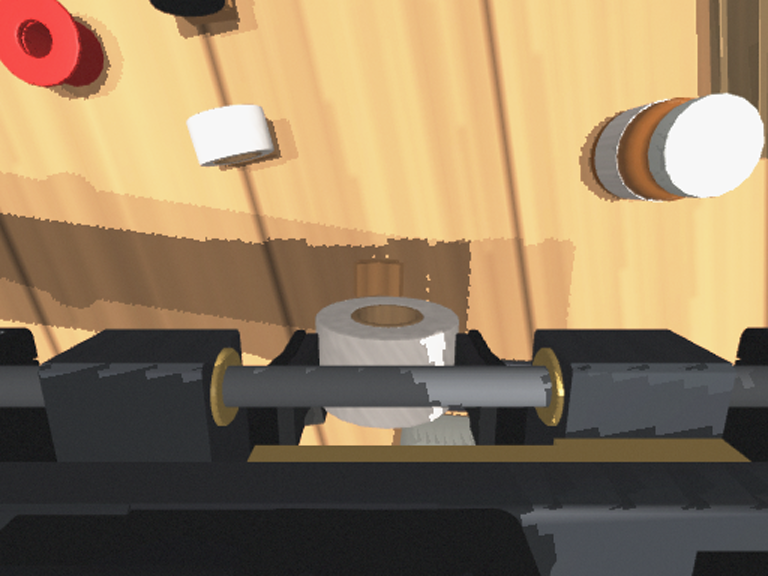

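View pics/sd8.png

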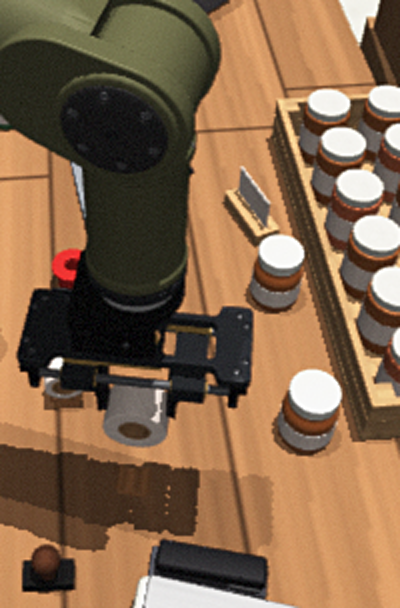

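```bash
python3 - <<'E'
from h import *
a,K,T=cam('wrist'); save(a,'w9',(190,180,330,300),5)
M=viewer.read_camera('wrist')['mount']
for u,v in [(388/1.5,316/1.5)]:
    o,d=ray(K,M,u,v)
    for x in (.010,.012,.014,.016,.018): print(x,o+d*(x-o[0])/d[0])
E
```

```text
0.01 [0.01       0.00070553 0.01389389]
0.012 [0.012      0.00068072 0.00766817]
0.014 [0.014      0.0006559  0.00144245]
0.016 [ 0.016       0.00063109 -0.00478327]
0.018 [ 0.018       0.00060628 -0.01100899]
```

View pics/w9.png

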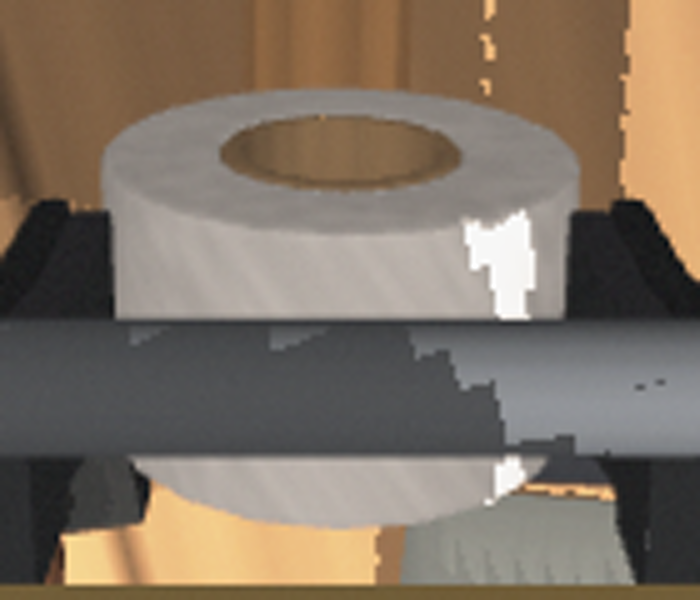

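```bash
cat >> h.py <<'E'
YH=6.7; root=np.array([.5265,.1635,.12]); yv=np.array([-np.sin(np.radians(YH)),np.cos(np.radians(YH)),0]); xv=np.array([yv[1],-yv[0],0])
def rodrel(p): d=np.asarray(p)-root; return np.array([d@xv,d@yv,d[2]])
def rodpt(s,dx=0,dz=0): return root-yv*s+xv*dx+np.array([0,0,dz])
E
python3 -c "
from h import *
plan(rodpt(.137,0,.0085),96.7,10,5.0)"
```

```text
now [ 0.5106 -0.2979  0.1509] [-1.7993e+02 -2.0000e-02  7.7910e+01] F [-0.2 -0.2 -1. ] g 0.054 t 6.65
[5.0, 3.25, -0.37, 0.23, -0.0, -0.0, -0.033]
[5.0, 3.26, -0.26, 0.22, -0.0, -0.0, -0.033]
[5.0, 3.26, -0.15, 0.23, -0.0, -0.0, -0.033]
[5.0, 3.27, -0.05, 0.22, -0.0, -0.0, -0.033]
[5.0, 3.27, 0.06, 0.23, -0.0, -0.0, -0.033]
[5.0, 3.26, 0.17, 0.22, -0.0, -0.0, -0.033]
[5.0, 3.26, 0.28, 0.23, -0.0, -0.0, -0.033]
[5.0, 3.25, 0.38, 0.22, -0.0, -0.0, -0.033]
[5.0, 3.23, 0.49, 0.23, -0.0, -0.0, -0.033]
[5.0, 3.21, 0.6, 0.22, -0.0, -0.0, -0.033]
```

Emit:
move_arm(steps=[[5.0,3.25,-0.37,0.2,0,0,-0.033],[5.0,3.25,-0.26,0.2,0,0,-0.033],[5.0,3.25,-0.15,0.2,0,0,-0.033],[5.0,3.25,-0.05,0.2,0,0,-0.033],[5.0,3.25,0.06,0.2,0,0,-0.033]])

```text
time_s: 7.07
tool_pos: [0.526, -0.1344, 0.1402]
tool_rot: [-179.9, -0.0, 87.4]
force: [0.2, 0.3, -0.7]
grip_width: 0.0537
```

Emit:
move_arm(steps=[[5.0,3.25,0.17,0.2,0,0,-0.033],[5.0,3.25,0.28,0.2,0,0,-0.033],[5.0,3.25,0.38,0.2,0,0,-0.033],[5.0,3.2,0.5,0.2,0,0,-0.033],[5.0,2.0,0.4,0.2,0,0,-0.033]])

```text
time_s: 7.48
tool_pos: [0.5411, 0.0182, 0.1306]
tool_rot: [-179.9, -0.1, 97.1]
force: [-0.3, -0.6, -0.4]
grip_width: 0.0537
```

Emit:
move_arm(steps=[[5.0,0,0,0,0,0,0],[5.0,0,0,0,0,0,0]])

```text
time_s: 7.65
tool_pos: [0.5412, 0.0154, 0.1305]
tool_rot: [-179.9, -0.0, 97.0]
force: [0.0, -1.3, 0.3]
grip_width: 0.0537
```

```bash
python3 -c "
from h import *
plan(rodpt(.137,0,.0085),96.7,2,5.0)
a,K,T=cam('wrist'); save(a,'w10',None,1.5)
M=np.linalg.inv(T);
for s in (.0,.094): print(s,1.5*proj(K,T,rodpt(s)))
a,K,T=cam('side'); save(a,'sd10',(200,100,340,240),5)"
```

```text
now [0.5412 0.0154 0.1305] [-1.7988e+02 -4.0000e-02  9.7010e+01] F [ 0.  -1.3  0.3] g 0.0537 t 7.65
[5.0, 0.59, 0.14, 0.1, -0.001, -0.0, 0.003]
[5.0, 0.59, 0.14, 0.1, -0.001, -0.0, 0.003]
0.0 [397.61541691 -64.27554481]
0.094 [394.71080013 211.81698746]
```

View pics/w10.png

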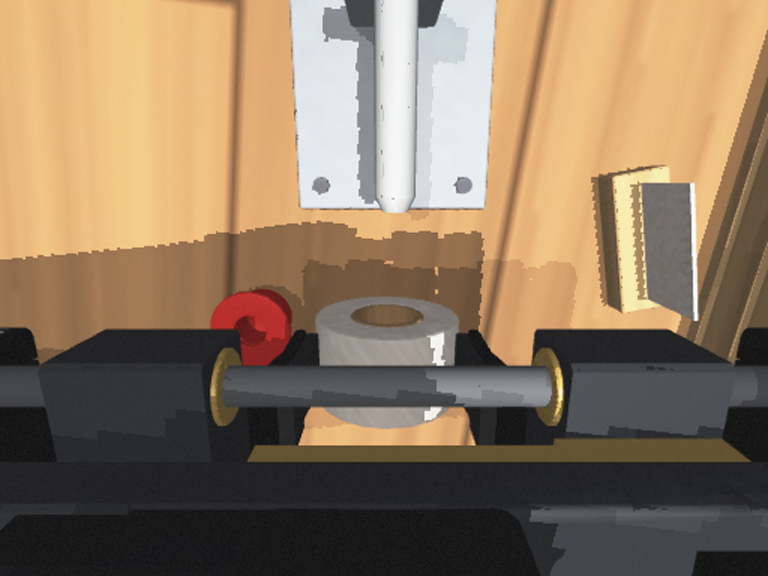

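View pics/sd10.png

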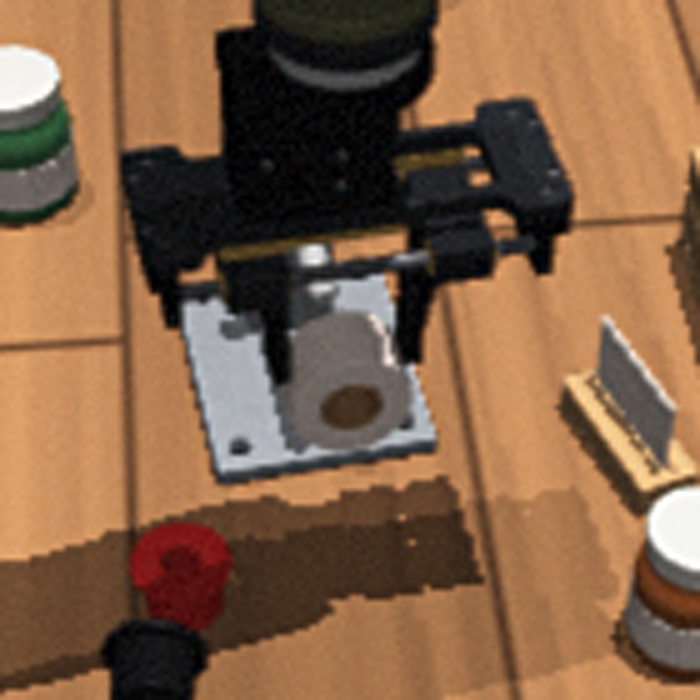

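```bash
python3 - <<'E'
from h import *
np.set_printoptions(precision=4,suppress=True)
p,Rm,o=pose(); a,K,T=cam('side')
def t2w(q): return p+Rm@np.array(q)
for q in [(-.024,0,.0075),(-.024,0,.0),(-.024,0,.02),(-.024,0,.03),(0,-.0268,.025),(-.0095,-.0268,.025)]:
    uv=proj(K,T,t2w(q)); print(q,(uv-[200,100])*5)
# hole face centre by ray on plane tool x=-0.024
for x in (-.018,-.024,-.03):
  oo,d=ray(K,T,200+352/5,100+405/5); n=Rm[:,0]; t=((t2w((x,0,0))-oo)@n)/(d@n); print(Rm.T@(oo+t*d-p))
E
```

```text
(-0.024, 0, 0.0075) [353.1712 408.0408]
(-0.024, 0, 0.0) [353.2865 396.9098]
(-0.024, 0, 0.02) [352.9819 426.3231]
(-0.024, 0, 0.03) [352.8329 440.7118]
(0, -0.0268, 0.025) [288.1687 406.3263]
(-0.0095, -0.0268, 0.025) [291.926  420.2784]
[-0.018   0.0007  0.0117]
[-0.024  -0.0006  0.0053]
[-0.03   -0.0019 -0.001 ]
```

Emit:
move_arm(steps=[[5.0,0.6,0.15,0.1,0,0,0.003],[5.0,0.6,0.15,0.1,0,0,0.003],[5.0,0,0,0,0,0,0],[5.0,0,0,0,0,0,0]])

```text
time_s: 8.13
tool_pos: [0.5436, 0.0266, 0.1297]
tool_rot: [-180.0, -0.0, 96.5]
force: [-0.3, 0.7, -1.3]
grip_width: 0.0537
```

```bash
python3 -c "
from h import *
print(rodrel(pose()[0]))
plan(rodpt(.102,0,.0075),96.7,3,5.0)
a,K,T=cam('wrist'); save(a,'w11',(180,100,340,240),4)
a,K,T=cam('side'); save(a,'sd11',(200,100,340,240),5)"
```

```text
[ 0.00102097 -0.13800687  0.00967735]
now [0.5436 0.0266 0.1297] [-1.7999e+02 -1.0000e-02  9.6510e+01] F [-0.3  0.7 -1.3] g 0.0537 t 8.1333
[5.0, 1.2, -0.04, 0.07, -0.0, -0.0, -0.001]
[5.0, 1.2, -0.04, 0.07, -0.0, -0.0, -0.001]
[5.0, 1.2, -0.03, 0.08, -0.0, -0.0, -0.001]
```

View pics/w11.png

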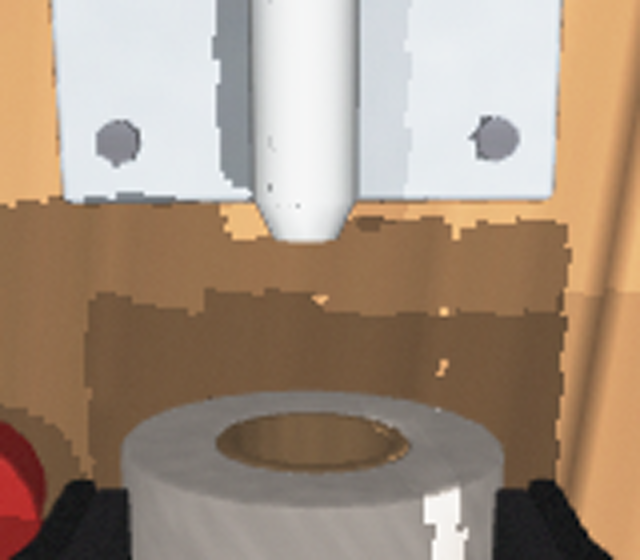

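Emit:
move_arm(steps=[[5.0,1.2,-0.05,0.05,0,0,0],[5.0,1.2,-0.05,0.05,0,0,0],[5.0,1.2,0,0.05,0,0,0],[5.0,0,0,0,0,0,0]])

```text
time_s: 8.57
tool_pos: [0.5378, 0.0665, 0.1284]
tool_rot: [180.0, -0.1, 96.8]
force: [-0.2, 0.0, -0.4]
grip_width: 0.0539
```

```bash
python3 -c "
from h import *
print(rodrel(pose()[0]))
plan(rodpt(.062,0,.0075),96.7,3,5.0)
a,K,T=cam('wrist'); save(a,'w12',(180,100,340,240),4)
a,K,T=cam('side'); save(a,'sd12',(200,100,340,240),5)"
```

```text
[-0.0001121  -0.09768695  0.00842582]
now [0.5378 0.0665 0.1284] [ 1.7998e+02 -1.1000e-01  9.6780e+01] F [-0.2  0.  -0.4] g 0.0539 t 8.5667
[5.0, 1.19, 0.01, 0.03, 0.0, -0.001, 0.0]
[5.0, 1.19, 0.0, 0.03, 0.0, -0.001, 0.0]
[5.0, 1.19, 0.01, 0.04, 0.0, -0.001, 0.0]
```

View pics/w12.png

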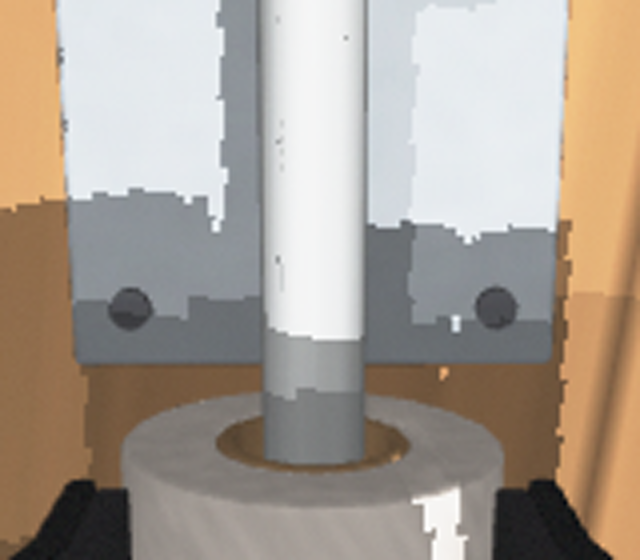

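View pics/sd12.png

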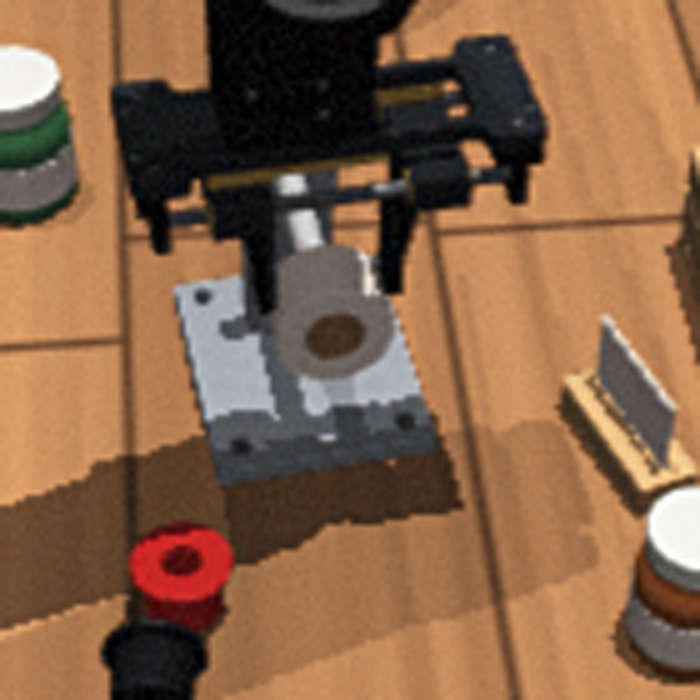

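Emit:
move_arm(steps=[[5.0,1.2,0,0,0,0,0],[5.0,1.2,0,0,0,0,0],[5.0,1.2,0,0.05,0,0,0],[5.0,1.2,0,0,0,0,0],[5.0,0,0,0,0,0,0]])

```text
time_s: 9.08
tool_pos: [0.5323, 0.1138, 0.1279]
tool_rot: [180.0, -0.1, 96.8]
force: [0.6, 0.8, -0.4]
grip_width: 0.0537
```

```bash
python3 -c "
from h import *
print(rodrel(pose()[0]))
plan(rodpt(.016,0,.0075),96.7,3,5.0)
a,K,T=cam('wrist'); save(a,'w13',None,1.5)"
```

```text
[ 2.11951400e-06 -5.00558031e-02  7.92417940e-03]
now [0.5323 0.1138 0.1279] [ 1.7999e+02 -1.1000e-01  9.6750e+01] F [ 0.6  0.8 -0.4] g 0.0537 t 9.0833
[5.0, 1.14, 0.0, 0.02, 0.0, -0.001, 0.0]
[5.0, 1.13, 0.0, 0.01, 0.0, -0.001, 0.0]
[5.0, 1.14, 0.0, 0.02, 0.0, -0.001, 0.0]
```

View pics/w13.png

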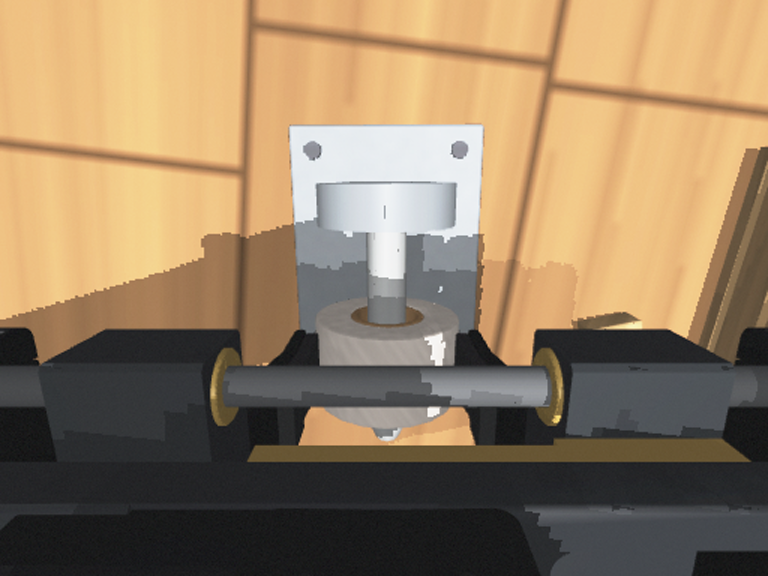

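Emit:
move_arm(steps=[[5.0,1.1,0,0,0,0,0],[5.0,1.1,0,0,0,0,0],[5.0,1.1,0,0,0,0,0],[5.0,0,0,0,0,0,0],[5.0,0,0,0,0,0,0]])

```text
time_s: 9.55
tool_pos: [0.5292, 0.1434, 0.1278]
tool_rot: [-180.0, -0.0, 96.6]
force: [-0.3, -0.2, -0.6]
grip_width: 0.0538
```

```bash
python3 -c "
from h import *
print(rodrel(pose()[0]))
a,K,T=cam('wrist'); save(a,'w14',(180,100,340,240),4)"
```

```text
[ 0.0003488  -0.02028725  0.00777122]
```

View pics/w14.png

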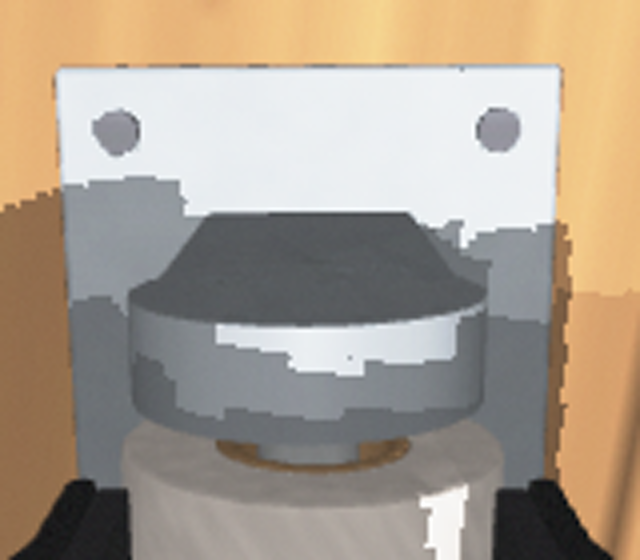

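Emit:
move_arm(steps=[[5.0,0.5,0,0,0,0,0],[5.0,0,0,0,0,0,0],[8.0,0,0,0,0,0,0],[8.0,0,0,0,0,0,0],[8.0,0,0,0,0,0,0]])

```text
time_s: 10.02
tool_pos: [0.5291, 0.1469, 0.1278]
tool_rot: [180.0, 0.0, 96.4]
force: [-0.2, 0.3, 0.2]
grip_width: 0.0666
```

Emit:
move_arm(steps=[[8.0,0,0,0,0,0,0],[8.0,0,0,0,0,0,0],[8.0,0,0,-2,0,0,0],[8.0,0,0,-3,0,0,0],[8.0,0,0,-3,0,0,0]])

```text
time_s: 10.43
tool_pos: [0.5281, 0.1469, 0.2079]
tool_rot: [-179.9, -0.0, 96.5]
force: [0.8, 0.7, 1.0]
grip_width: 0.0801
```

```bash
python3 -c "
from h import *
print(rodrel(pose()[0]))
a,K,T=cam('wrist'); save(a,'w15',None,1.5)
a,K,T=cam('side'); save(a,'sd15',(200,100,340,240),5)
plan([.442,-.190,.14],90.3,12,8.7)"
```

```text
[-0.00035114 -0.0166313   0.08789918]
now [0.5318 0.1485 0.2128] [ 1.795e+02 -2.000e-02  9.647e+01] F [0.1 0.9 0.2] g 0.0799 t 10.5333
[8.7, -2.72, -1.07, 0.6, 0.001, -0.0, 0.009]
[8.7, -2.73, -1.04, 0.6, 0.001, -0.0, 0.009]
[8.7, -2.74, -1.02, 0.6, 0.001, -0.0, 0.009]
[8.7, -2.75, -0.99, 0.6, 0.001, -0.0, 0.009]
[8.7, -2.75, -0.97, 0.6, 0.001, -0.0, 0.009]
[8.7, -2.76, -0.94, 0.6, 0.001, -0.0, 0.009]
[8.7, -2.77, -0.91, 0.6, 0.001, -0.0, 0.009]
[8.7, -2.78, -0.89, 0.6, 0.001, -0.0, 0.009]
[8.7, -2.79, -0.86, 0.6, 0.001, -0.0, 0.009]
[8.7, -2.8, -0.84, 0.61, 0.001, -0.0, 0.009]
[8.7, -2.8, -0.81, 0.6, 0.001, -0.0, 0.009]
[8.7, -2.81, -0.79, 0.61, 0.001, -0.0, 0.009]
```

View pics/w15.png

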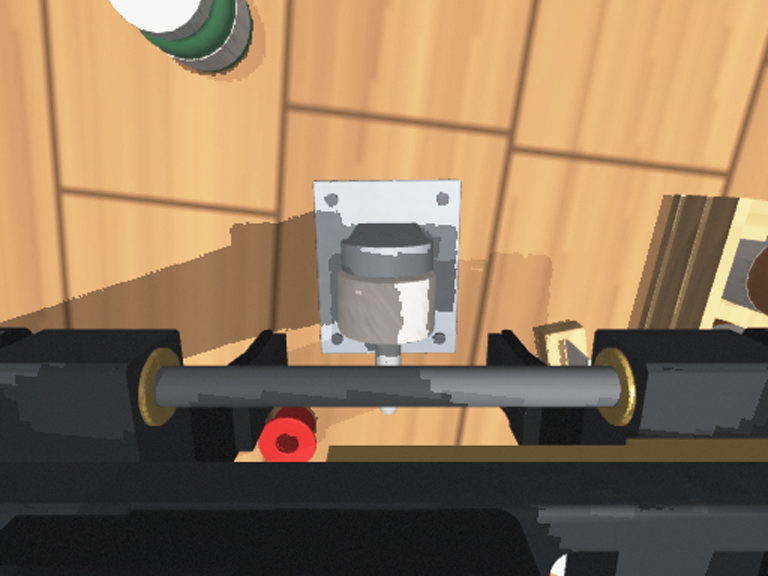

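View pics/sd15.png

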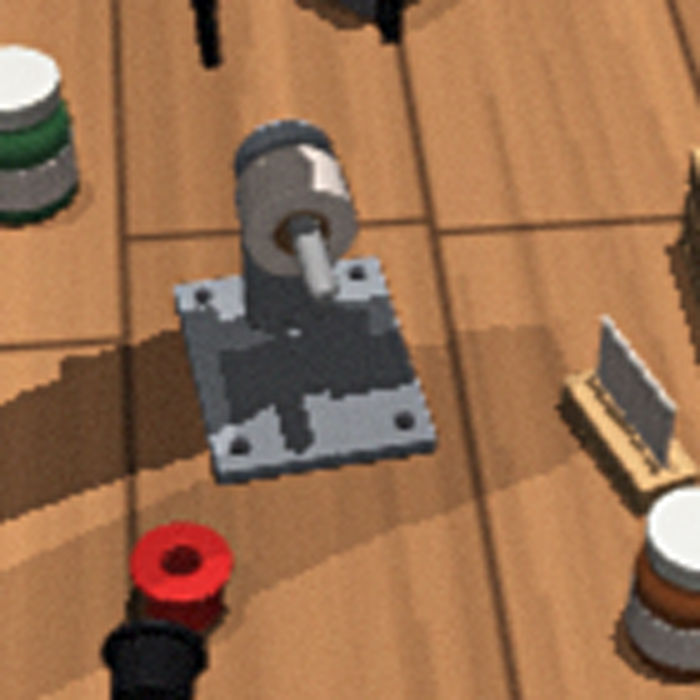

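w15/sd15: the large roll hangs on the rod against the back plate. Next is the small roll.

Emit:
move_arm(steps=[[8.7,-2.75,-1.1,0,0,0,0.009],[8.7,-2.75,-1.05,0,0,0,0.009],[8.7,-2.75,-1.0,0,0,0,0.009],[8.7,-2.75,-1.0,0,0,0,0.009],[8.7,-2.75,-1.0,1,0,0,0.009]])

```text
time_s: 10.95
tool_pos: [0.4912, 0.0041, 0.1988]
tool_rot: [179.8, 0.1, 93.9]
force: [0.8, 0.6, -0.7]
grip_width: 0.0866
```

Emit:
move_arm(steps=[[8.7,-2.75,-0.95,1,0,0,0.009],[8.7,-2.75,-0.9,1,0,0,0.009],[8.7,-2.75,-0.9,1,0,0,0.009],[8.7,-2.75,-0.85,1,0,0,0.009],[8.7,-2.75,-0.85,1,0,0,0.009]])

```text
time_s: 11.37
tool_pos: [0.4522, -0.1355, 0.1469]
tool_rot: [-180.0, 0.0, 91.3]
force: [1.1, -0.2, -0.0]
grip_width: 0.0871
```

Emit:
move_arm(steps=[[8.7,-2.8,-0.8,1,0,0,0.009],[8.7,-2.8,-0.8,1,0,0,0.009],[8.7,0,0,0,0,0,0],[8.7,0,0,0,0,0,0]])

```text
time_s: 11.7
tool_pos: [0.4367, -0.1916, 0.1265]
tool_rot: [-179.9, -0.1, 90.1]
force: [0.2, 0.2, -0.2]
grip_width: 0.0868
```

```bash
python3 -c "
from h import *
plan([0.442,-0.190,0.047],90.3,5)
a,K,T=cam('wrist'); save(a,'w16',None,1.5)
for f,c in (('scene',(120,130,420,260)),):
  a,K,T=cam(f); save(a,'sc16',c,2.5)"
```

```text
now [ 0.4367 -0.1916  0.1265] [-1.7989e+02 -7.0000e-02  9.0060e+01] F [ 0.2  0.2 -0.2] g 0.0868 t 11.7
[8.7, 0.03, 0.11, 1.59, -0.0, -0.0, -0.001]
[8.7, 0.03, 0.11, 1.59, -0.0, -0.0, -0.001]
[8.7, 0.03, 0.11, 1.59, -0.0, -0.0, -0.001]
[8.7, 0.03, 0.11, 1.59, -0.0, -0.0, -0.001]
[8.7, 0.03, 0.1, 1.59, -0.0, -0.0, -0.001]
```

View pics/w16.png

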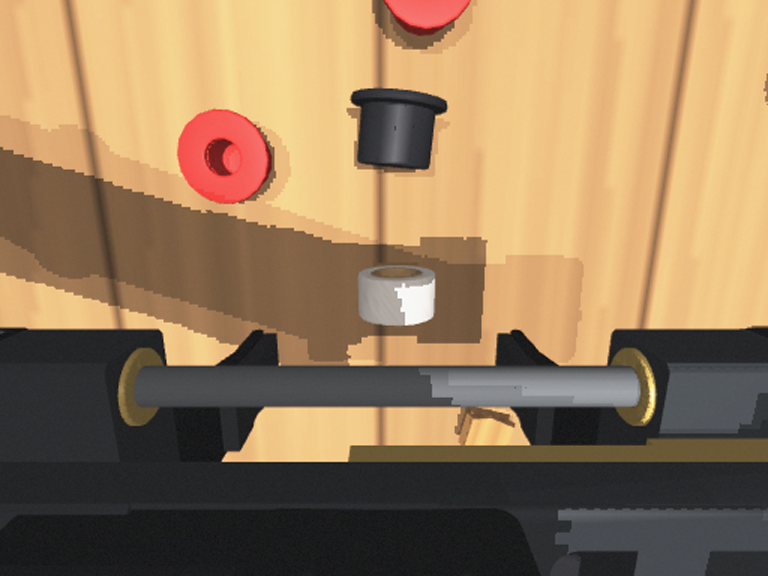

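View pics/sc16.png

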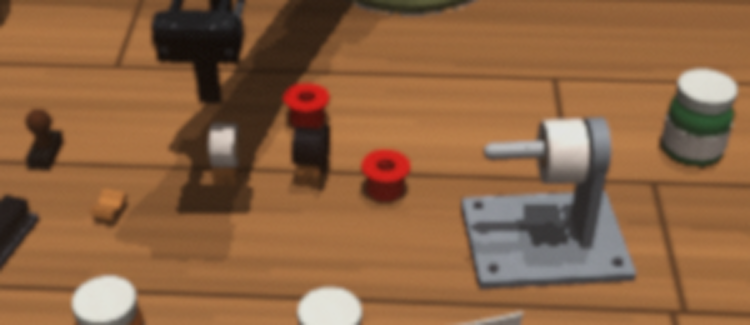

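Emit:
move_arm(steps=[[8.7,0,0.15,1.6,0,0,0],[8.7,0,0.15,1.6,0,0,0],[7.0,0,0.1,1.6,0,0,0],[7.0,0,0.1,1.6,0,0,0],[7.0,0,0,1.5,0,0,0]])

```text
time_s: 12.22
tool_pos: [0.4443, -0.1887, 0.0485]
tool_rot: [179.9, 0.0, 90.5]
force: [-0.3, 0.4, 0.2]
grip_width: 0.0748
```

```bash
python3 -c "
from h import *
plan([0.442,-0.190,0.047],90.3,1)
a,K,T=cam('wrist'); save(a,'w17',None,1.5)"
```

```text
now [ 0.4443 -0.1887  0.0485] [1.7993e+02 1.0000e-02 9.0470e+01] F [-0.3  0.4  0.2] g 0.0748 t 12.2167
[8.7, -0.13, -0.23, 0.15, 0.001, 0.0, 0.003]
```

View pics/w17.png

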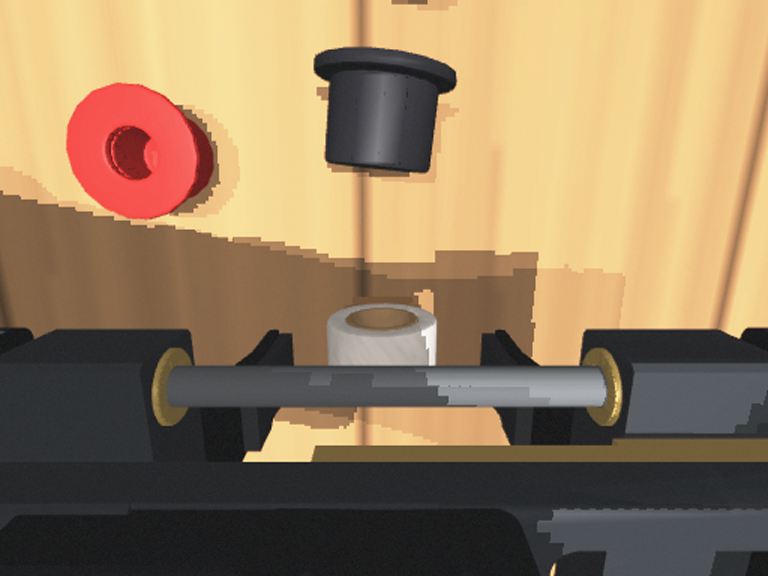

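Emit:
move_arm(steps=[[3.5,-0.1,-0.2,0.15,0,0,0],[3.5,0,0,0,0,0,0],[3.5,0,0,0,0,0,0],[3.5,0,0,0,0,0,0],[3.5,0,0,0,0,0,0]], force=15)

```text
time_s: 12.68
tool_pos: [0.4419, -0.1916, 0.0482]
tool_rot: [179.9, 0.1, 90.3]
force: [-0.1, 0.7, 0.1]
grip_width: 0.045
```

Emit:
move_arm(steps=[[3.5,0,0,0,0,0,0],[3.5,0,0,0,0,0,0],[3.5,0,0,0,0,0,0],[3.5,0,0,0,0,0,0]])

```text
time_s: 13.02
tool_pos: [0.4422, -0.1917, 0.048]
tool_rot: [179.9, 0.1, 90.3]
force: [1.1, -0.0, 4.0]
grip_width: 0.039
```

```bash
python3 -c "
from h import *
plan([0.442,-0.190,0.15],90.3,5)
a,K,T=cam('wrist'); save(a,'w18',(190,170,330,300),5)"
```

```text
now [ 0.4422 -0.1917  0.048 ] [1.7988e+02 5.0000e-02 9.0290e+01] F [ 1.1 -0.   4. ] g 0.039 t 13.0167
[8.7, 0.03, -0.0, -2.04, 0.0, 0.0, -0.0]
[8.7, 0.03, -0.0, -2.04, 0.0, 0.0, -0.0]
[8.7, 0.03, -0.0, -2.04, 0.0, 0.0, -0.0]
[8.7, 0.04, -0.0, -2.04, 0.0, 0.0, -0.0]
[8.7, 0.03, -0.0, -2.04, 0.0, 0.0, -0.0]
```

View pics/w18.png

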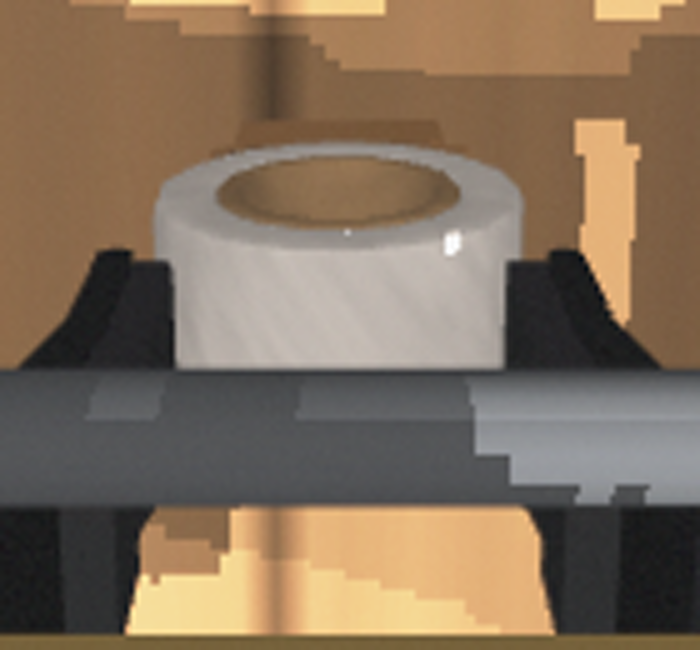

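Emit:
move_arm(steps=[[3.5,0,0,-0.5,0,0,0],[3.5,0,0,-1.5,0,0,0],[3.5,0,0,-2.5,0,0,0],[3.5,0,0,-3,0,0,0],[3.5,0,0,-2,0,0,0]])

```text
time_s: 13.48
tool_pos: [0.4408, -0.1912, 0.144]
tool_rot: [-180.0, 0.0, 90.3]
force: [0.2, -0.2, -0.2]
grip_width: 0.0387
```

Emit:
move_arm(steps=[[3.5,0,0,-0.5,0,0,0],[3.5,0,0,0,0,0,0]])

```text
time_s: 13.65
tool_pos: [0.4415, -0.1918, 0.1484]
tool_rot: [179.9, 0.1, 90.3]
force: [0.1, -1.0, -1.2]
grip_width: 0.039
```

```bash
python3 -c "
from h import *
a,K,T=cam('wrist'); save(a,'w19',(190,170,330,300),5)
M=viewer.read_camera('wrist')['mount']
o,d=ray(K,M,257.6,208.4)
for x in (.008,.010,.012,.014,.016): q=o+d*(x-o[0])/d[0]; print(q,(np.linalg.inv(M)@np.append(q,1))[2])
plan(rodpt(.14,0,.010),96.7,10,3.5)"
```

```text
[ 0.008      -0.00016237  0.02530725] 0.20020104416614667
[ 0.01       -0.00016245  0.01891004] 0.19350623448676016
[ 0.012      -0.00016253  0.01251283] 0.18681142480737367
[ 0.014      -0.00016261  0.00611562] 0.18011661512798716
[ 0.016      -0.00016269 -0.00028159] 0.17342180544860067
now [ 0.44   -0.1911  0.146 ] [-1.7987e+02 -5.0000e-02  9.0280e+01] F [-1.3  0.2  0.2] g 0.0394 t 13.75
[3.5, 2.15, 1.04, 0.16, -0.0, -0.0, -0.011]
[3.5, 2.14, 1.06, 0.16, -0.0, -0.0, -0.011]
[3.5, 2.13, 1.09, 0.16, -0.0, -0.0, -0.011]
[3.5, 2.11, 1.11, 0.16, -0.0, -0.0, -0.011]
[3.5, 2.1, 1.13, 0.16, -0.0, -0.0, -0.011]
[3.5, 2.09, 1.16, 0.16, -0.0, -0.0, -0.011]
[3.5, 2.08, 1.18, 0.16, -0.0, -0.0, -0.011]
[3.5, 2.07, 1.2, 0.16, -0.0, -0.0, -0.011]
[3.5, 2.05, 1.22, 0.16, -0.0, -0.0, -0.011]
[3.5, 2.04, 1.24, 0.15, -0.0, -0.0, -0.011]
```

View pics/w19.png

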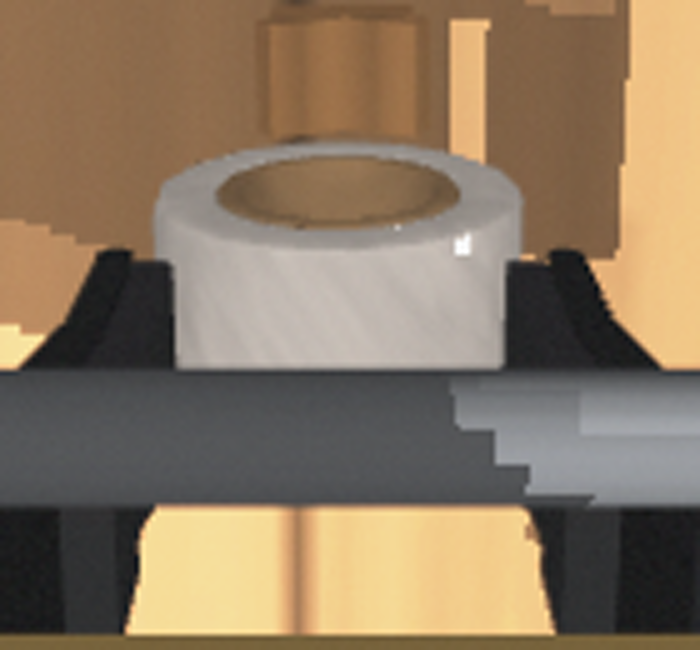

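Emit:
move_arm(steps=[[3.5,2.15,1.05,0.1,0,0,-0.011],[3.5,2.15,1.05,0.1,0,0,-0.011],[3.5,2.15,1.1,0.1,0,0,-0.011],[3.5,2.1,1.1,0.1,0,0,-0.011],[3.5,2.1,1.15,0.2,0,0,-0.011]])

```text
time_s: 14.17
tool_pos: [0.4917, -0.0822, 0.1393]
tool_rot: [-179.8, -0.1, 93.5]
force: [0.1, -0.4, -0.3]
grip_width: 0.039
```

Emit:
move_arm(steps=[[3.5,2.1,1.15,0.2,0,0,-0.011],[3.5,2.1,1.2,0.2,0,0,-0.011],[3.5,2.05,1.2,0.2,0,0,-0.011],[3.5,2.0,1.2,0.2,0,0,-0.011],[3.5,1.5,1.2,0.2,0,0,-0.011]])

```text
time_s: 14.58
tool_pos: [0.5429, 0.0208, 0.129]
tool_rot: [-179.8, -0.1, 96.7]
force: [-0.5, 1.1, -0.1]
grip_width: 0.0391
```

Emit:
move_arm(steps=[[3.5,0,0,0,0,0,0],[3.5,0,0,0,0,0,0]])

```text
time_s: 14.75
tool_pos: [0.5429, 0.0198, 0.1291]
tool_rot: [-179.8, -0.1, 96.7]
force: [-0.7, -0.8, -0.9]
grip_width: 0.0395
```

```bash
python3 -c "
from h import *
print(rodrel(pose()[0]))
plan(rodpt(.137,0,.008),96.7,2,3.5)
a,K,T=cam('wrist'); save(a,'w20',(160,80,360,250),4)"
```

```text
[-0.000488   -0.1446024   0.00914037]
now [0.5429 0.0198 0.1291] [-1.7978e+02 -9.0000e-02  9.6750e+01] F [-0.7 -0.8 -0.9] g 0.0395 t 14.75
[3.5, 0.38, 0.02, 0.06, -0.002, -0.001, 0.0]
[3.5, 0.38, 0.03, 0.05, -0.002, -0.001, 0.0]
```

View pics/w20.png

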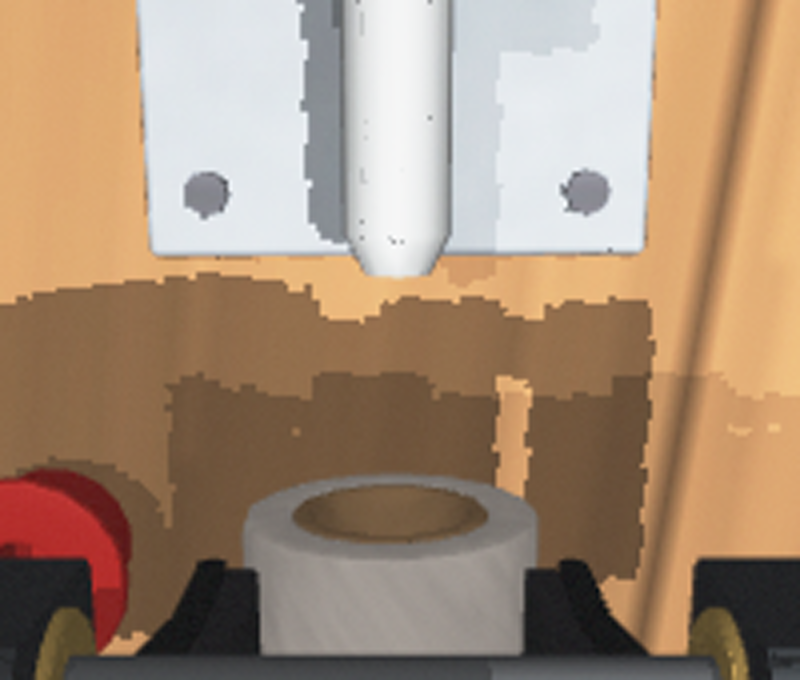

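Emit:
move_arm(steps=[[3.5,1.2,0.05,0.05,0,0,0],[3.5,1.2,0,0.05,0,0,0],[3.5,1.2,0,0.05,0,0,0],[3.5,0.8,0,0,0,0,0],[3.5,0,0,0,0,0,0]])

```text
time_s: 15.22
tool_pos: [0.5391, 0.0656, 0.13]
tool_rot: [180.0, -0.0, 96.8]
force: [0.3, 0.2, -0.2]
grip_width: 0.0389
```

```bash
python3 -c "
from h import *
print(rodrel(pose()[0]))
a,K,T=cam('wrist'); save(a,'w21',(160,80,360,250),4)"
```

```text
[ 0.00107777 -0.09870025  0.01002343]
```

View pics/w21.png

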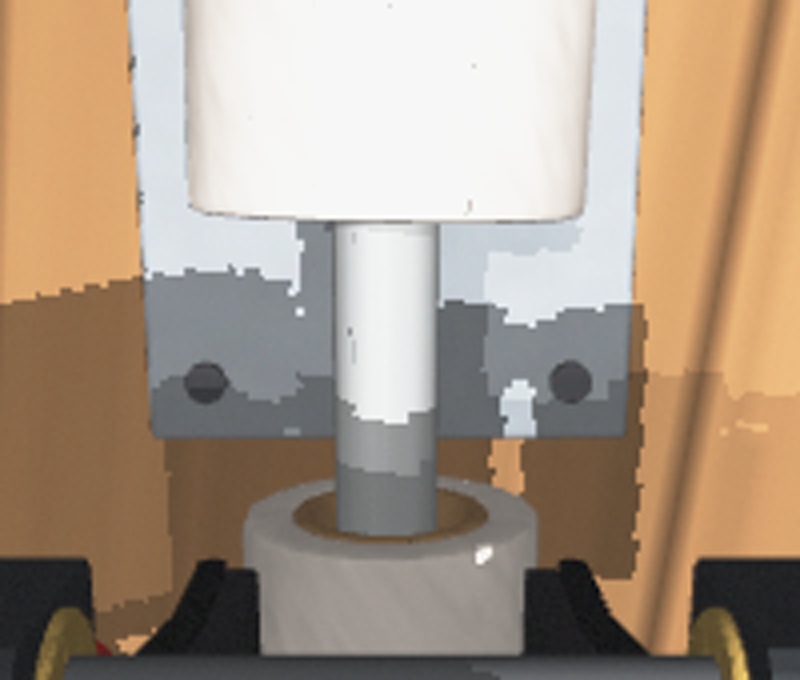

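Emit:
move_arm(steps=[[3.5,1.1,-0.05,0.05,0,0,0],[3.5,1.1,-0.05,0.05,0,0,0],[3.5,1.1,0,0.05,0,0,0],[3.5,1.0,0,0,0,0,0],[3.5,0,0,0,0,0,0]])

```text
time_s: 15.68
tool_pos: [0.5331, 0.1086, 0.1284]
tool_rot: [180.0, -0.1, 96.8]
force: [-0.4, -0.3, -0.1]
grip_width: 0.039
```

```bash
python3 -c "
from h import *
print(rodrel(pose()[0]))
a,K,T=cam('wrist'); save(a,'w22',(160,80,360,250),4)"
```

```text
[ 0.00013091 -0.05529823  0.00840102]
```

View pics/w22.png

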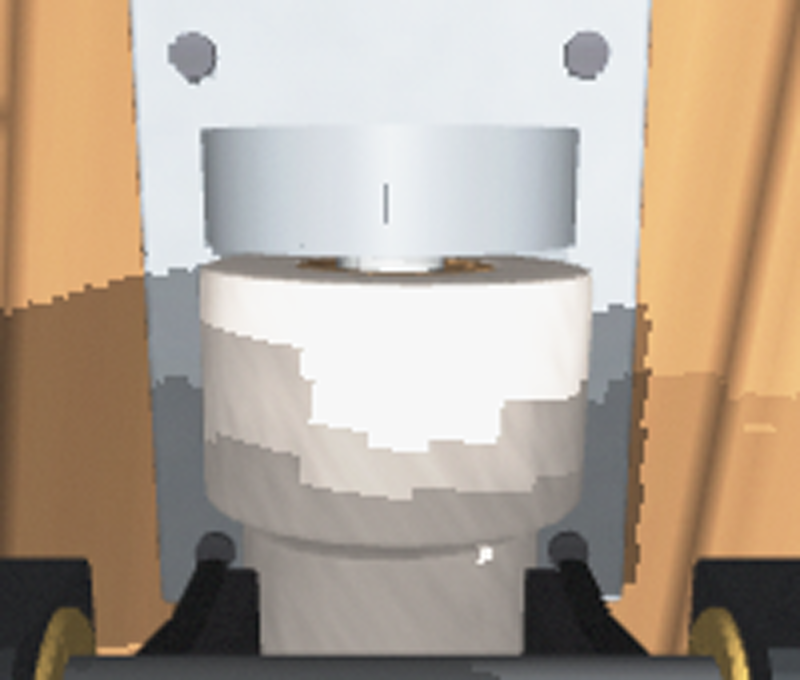

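Emit:
move_arm(steps=[[3.5,0.4,0,0,0,0,0],[3.5,0,0,0,0,0,0],[7.5,0,0,0,0,0,0],[7.5,0,0,0,0,0,0],[7.5,0,0,0,0,0,0]])

```text
time_s: 16.15
tool_pos: [0.5334, 0.1084, 0.1282]
tool_rot: [180.0, 0.0, 96.5]
force: [-0.8, 0.4, -0.5]
grip_width: 0.0519
```

Emit:
move_arm(steps=[[7.5,0,0,0,0,0,0],[7.5,0,0,0,0,0,0],[7.5,0,0,0,0,0,0],[7.5,0,0,-2,0,0,0],[7.5,0,0,-3,0,0,0]])

```text
time_s: 16.57
tool_pos: [0.531, 0.1083, 0.176]
tool_rot: [-179.6, -0.0, 96.6]
force: [0.8, -0.0, 1.0]
grip_width: 0.0741
```

Emit:
move_arm(steps=[[7.5,0,0,-3,0,0,0],[7.5,0,0,0,0,0,0]])

```text
time_s: 16.73
tool_pos: [0.5365, 0.1101, 0.2141]
tool_rot: [179.5, 0.0, 96.6]
force: [1.7, 0.8, -0.0]
grip_width: 0.0751
```

```bash
python3 -c "
from h import *
print(rodrel(pose()[0]))
a,K,T=cam('wrist'); save(a,'w23',(160,80,360,270),4)
a,K,T=cam('side'); save(a,'sd23',(200,100,340,240),4)
plan([.440,-.106,.15],85,10,8.7)"
```

```text
[ 0.00374205 -0.05420358  0.09413201]
now [0.5341 0.1091 0.2094] [1.7984e+02 3.0000e-02 9.6580e+01] F [ 0.2 -0.2 -0.7] g 0.0751 t 16.8333
[8.7, -2.03, -1.18, 0.59, 0.0, 0.0, 0.02]
[8.7, -2.05, -1.14, 0.59, 0.0, 0.0, 0.02]
[8.7, -2.07, -1.1, 0.59, 0.0, 0.0, 0.02]
[8.7, -2.1, -1.06, 0.59, 0.0, 0.0, 0.02]
[8.7, -2.12, -1.02, 0.59, 0.0, 0.0, 0.02]
[8.7, -2.14, -0.98, 0.59, 0.0, 0.0, 0.02]
[8.7, -2.15, -0.93, 0.6, 0.0, 0.0, 0.02]
[8.7, -2.17, -0.89, 0.59, 0.0, 0.0, 0.02]
[8.7, -2.19, -0.84, 0.6, 0.0, 0.0, 0.02]
[8.7, -2.22, -0.8, 0.59, 0.0, 0.0, 0.02]
```

View pics/w23.png

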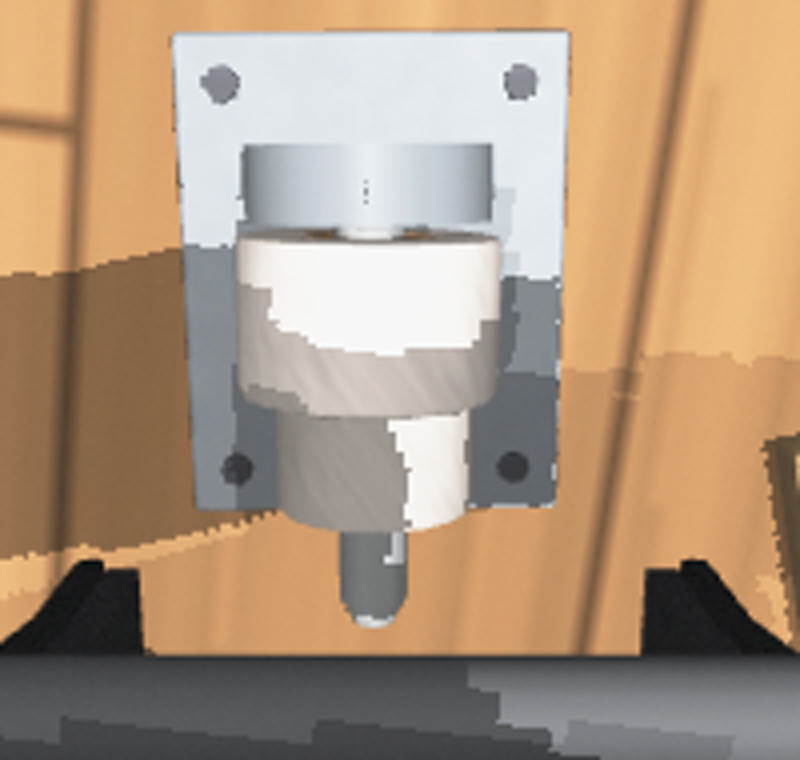

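View pics/sd23.png

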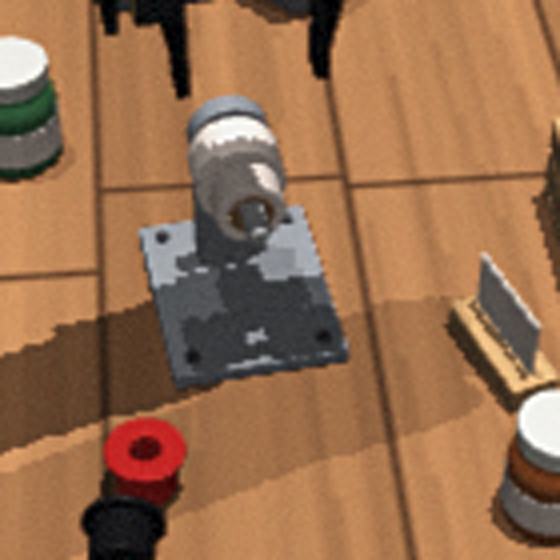

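Emit:
move_arm(steps=[[8.7,-2.05,-1.2,0.0,0,0,0.02],[8.7,-2.05,-1.15,0,0,0,0.02],[8.7,-2.1,-1.1,0,0,0,0.02],[8.7,-2.1,-1.05,0.3,0,0,0.02],[8.7,-2.1,-1.0,1,0,0,0.02]])

```text
time_s: 17.25
tool_pos: [0.4857, -0.0001, 0.1948]
tool_rot: [180.0, 0.0, 90.8]
force: [0.3, -1.1, 0.2]
grip_width: 0.0864
```

Emit:
move_arm(steps=[[8.7,-2.15,-1.0,1,0,0,0.02],[8.7,-2.15,-0.95,1,0,0,0.02],[8.7,-2.15,-0.9,1,0,0,0.02],[8.7,-2.2,-0.85,1,0,0,0.02],[8.7,-2.2,-0.8,1,0,0,0.02]])

```text
time_s: 17.67
tool_pos: [0.4367, -0.1072, 0.1433]
tool_rot: [-179.9, -0.0, 85.1]
force: [0.6, -0.4, -0.7]
grip_width: 0.087
```

Emit:
move_arm(steps=[[8.7,0,0,0,0,0,0],[8.7,0,0,0,0,0,0]])

```text
time_s: 17.83
tool_pos: [0.4367, -0.1071, 0.1434]
tool_rot: [-179.8, -0.1, 85.0]
force: [0.2, 0.6, 0.3]
grip_width: 0.0872
```

```bash
python3 -c "
from h import *
plan([0.4411,-0.1045,0.048],85,5)
a,K,T=cam('wrist'); save(a,'w24',None,1.5)"
```

```text
now [ 0.4367 -0.1071  0.1434] [-1.798e+02 -5.000e-02  8.496e+01] F [0.2 0.6 0.3] g 0.0872 t 17.8333
[8.7, 0.06, 0.09, 1.91, -0.001, -0.0, -0.0]
[8.7, 0.06, 0.09, 1.91, -0.001, -0.0, -0.0]
[8.7, 0.06, 0.09, 1.91, -0.001, -0.0, -0.0]
[8.7, 0.06, 0.08, 1.91, -0.001, -0.0, -0.0]
[8.7, 0.05, 0.08, 1.9, -0.001, -0.0, -0.0]
```

View pics/w24.png

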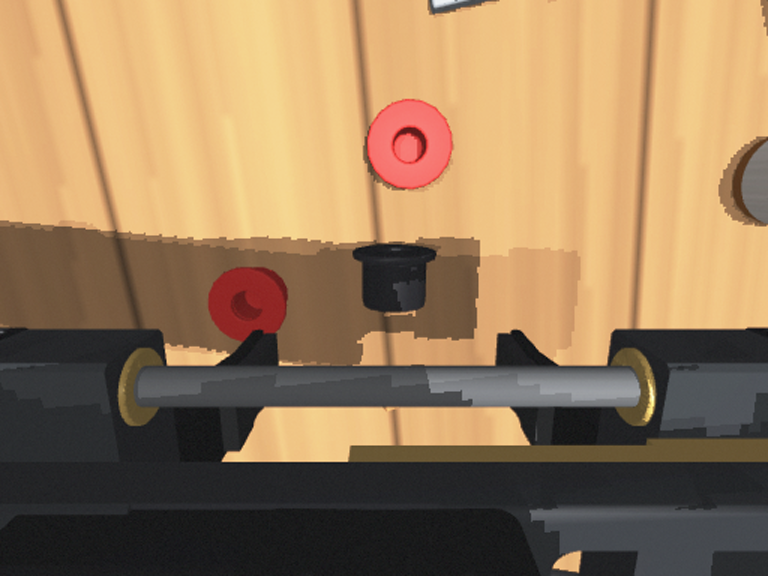

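Emit:
move_arm(steps=[[7.0,0.05,0.1,1.5,0,0,0],[7.0,0.05,0.1,1.5,0,0,0],[7.0,0.05,0.1,1.5,0,0,0],[7.0,0.05,0.1,1.5,0,0,0],[7.0,0,0,1.5,0,0,0]])

```text
time_s: 18.3
tool_pos: [0.4436, -0.1031, 0.0697]
tool_rot: [180.0, -0.0, 85.3]
force: [-0.9, 0.1, -0.4]
grip_width: 0.0711
```

Emit:
move_arm(steps=[[7.0,0,0,1.3,0,0,0],[7.0,0,0,0.7,0,0,0],[7.0,0,0,0,0,0,0]])

```text
time_s: 18.55
tool_pos: [0.4419, -0.1032, 0.0489]
tool_rot: [-179.8, -0.1, 85.2]
force: [-0.2, -0.0, -0.1]
grip_width: 0.0699
```

```bash
python3 -c "
from h import *
plan([0.4411,-0.1045,0.048],85,1)
a,K,T=cam('wrist'); save(a,'w25',None,1.5)"
```

```text
now [ 0.4419 -0.1032  0.0489] [-1.7985e+02 -8.0000e-02  8.5250e+01] F [-0.2 -0.  -0.1] g 0.0699 t 18.55
[8.7, -0.14, -0.07, 0.09, -0.003, -0.001, 0.004]
```

View pics/w25.png

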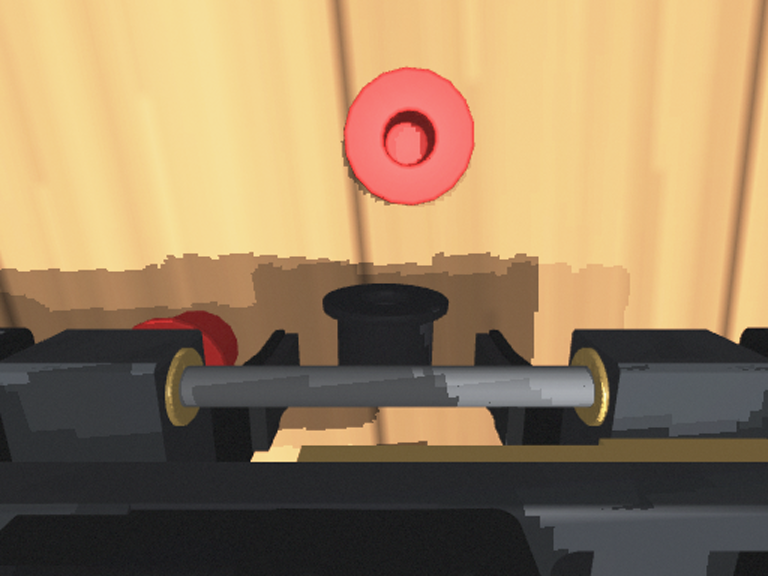

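Emit:
move_arm(steps=[[2.5,-0.15,0,0.1,0,0,0],[2.5,0,0,0,0,0,0],[2.5,0,0,0,0,0,0],[2.5,0,0,0,0,0,0],[2.5,0,0,0,0,0,0]], force=40)

```text
time_s: 19.02
tool_pos: [0.4428, -0.1064, 0.0497]
tool_rot: [180.0, 0.0, 85.1]
force: [-0.2, -0.4, -0.3]
grip_width: 0.0447
```

Emit:
move_arm(steps=[[2.5,0,0,0,0,0,0],[2.5,0,0,0,0,0,0],[2.5,0,0,0,0,0,0],[2.5,0,0,0,0,0,0],[2.5,0,0,0,0,0,0]])

```text
time_s: 19.43
tool_pos: [0.4414, -0.1064, 0.0491]
tool_rot: [-179.9, 0.0, 85.1]
force: [-5.6, -1.1, 6.1]
grip_width: 0.03
```

Emit:
move_arm(steps=[[2.5,0,0,-0.5,0,0,0],[2.5,0,0,-1.5,0,0,0],[2.5,0,0,-2.5,0,0,0],[2.5,0,0,-2.5,0,0,0],[2.5,0,0,-1,0,0,0]])

```text
time_s: 19.85
tool_pos: [0.4455, -0.1063, 0.1326]
tool_rot: [179.6, 0.1, 85.2]
force: [1.1, -0.5, -1.4]
grip_width: 0.0299
```

```bash
python3 -c "
from h import *
a,K,T=cam('wrist'); save(a,'w26',(190,160,330,300),5)
plan(rodpt(.15,0,.009),96.7,10,2.5)"
```

```text
now [ 0.446  -0.1066  0.1333] [1.7954e+02 1.1000e-01 8.5150e+01] F [1.  0.3 0.6] g 0.0298 t 19.9
[2.5, 1.29, 0.87, 0.05, 0.001, 0.0, -0.02]
[2.5, 1.27, 0.9, 0.05, 0.001, 0.0, -0.02]
[2.5, 1.25, 0.93, 0.04, 0.001, 0.0, -0.02]
[2.5, 1.24, 0.95, 0.04, 0.001, 0.0, -0.02]
[2.5, 1.22, 0.97, 0.04, 0.001, 0.0, -0.02]
[2.5, 1.2, 1.0, 0.04, 0.001, 0.0, -0.02]
[2.5, 1.17, 1.02, 0.04, 0.001, 0.0, -0.02]
[2.5, 1.16, 1.05, 0.04, 0.001, 0.0, -0.02]
[2.5, 1.13, 1.07, 0.05, 0.001, 0.0, -0.02]
[2.5, 1.11, 1.09, 0.04, 0.001, 0.0, -0.02]
```

View pics/w26.png

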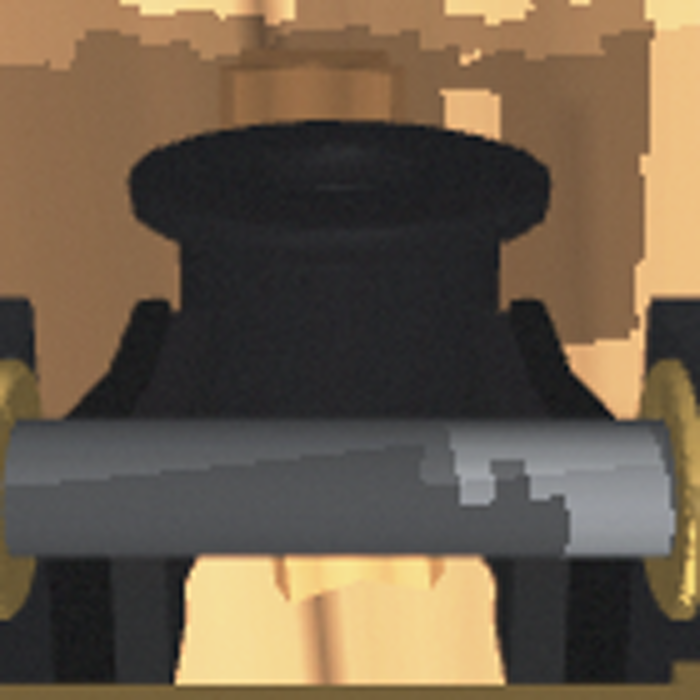

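```bash
python3 -c "
from h import *
a,K,T=cam('wrist'); b=np.clip(255*(a/255.)**.45,0,255).astype(np.uint8); save(b,'w27',(205,175,310,255),7)
M=viewer.read_camera('wrist')['mount']
o,d=ray(K,M,258,197.4)
for x in (.018,.020,.022,.024,.026): q=o+d*(x-o[0])/d[0]; print(q,(np.linalg.inv(M)@np.append(q,1))[2])"
```

```text
[0.018      0.00016763 0.01734177] 0.18996810304594608
[0.02       0.00015682 0.00997825] 0.1823382074567041
[0.022      0.00014602 0.00261472] 0.17470831186746205
[ 0.024       0.00013522 -0.0047488 ] 0.16707841627822007
[ 0.026       0.00012442 -0.01211232] 0.15944852068897805
```

View pics/w27.png

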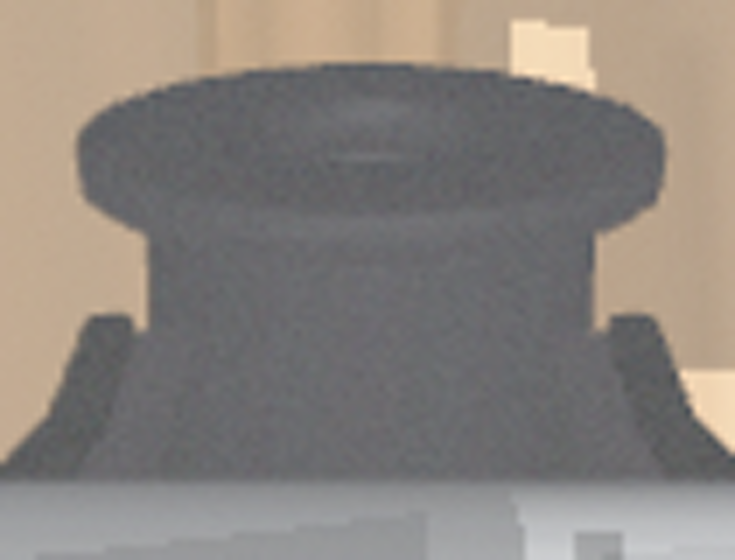

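```bash
python3 -c "
from h import *
plan(rodpt(.145,0,.0095),96.7,10,2.5)"
```

```text
now [ 0.4435 -0.1063  0.1296] [1.7986e+02 4.0000e-02 8.5130e+01] F [-0.1 -0.4 -1.7] g 0.0303 t 20.0
[2.5, 1.34, 0.89, 0.0, 0.0, 0.0, -0.02]
[2.5, 1.32, 0.92, 0.0, 0.0, 0.0, -0.02]
[2.5, 1.3, 0.94, 0.0, 0.0, 0.0, -0.02]
[2.5, 1.28, 0.97, 0.0, 0.0, 0.0, -0.02]
[2.5, 1.26, 0.99, 0.0, 0.0, 0.0, -0.02]
[2.5, 1.24, 1.02, 0.0, 0.0, 0.0, -0.02]
[2.5, 1.22, 1.04, 0.01, 0.0, 0.0, -0.02]
[2.5, 1.2, 1.07, 0.0, 0.0, 0.0, -0.02]
[2.5, 1.19, 1.09, 0.01, 0.0, 0.0, -0.02]
[2.5, 1.16, 1.11, 0.0, 0.0, 0.0, -0.02]
```

Emit:
move_arm(steps=[[2.5,1.35,0.9,0,0,0,-0.02],[2.5,1.3,0.9,0,0,0,-0.02],[2.5,1.3,0.95,0,0,0,-0.02],[2.5,1.3,0.95,0,0,0,-0.02],[2.5,1.25,1.0,0,0,0,-0.02]])

```text
time_s: 20.42
tool_pos: [0.4933, -0.041, 0.1286]
tool_rot: [-180.0, -0.1, 91.1]
force: [0.3, -0.2, -0.9]
grip_width: 0.0297
```

Emit:
move_arm(steps=[[2.5,1.25,1.0,0,0,0,-0.02],[2.5,1.2,1.05,0,0,0,-0.02],[2.5,1.2,1.05,0,0,0,-0.02],[2.5,1.2,1.1,0,0,0,-0.02],[2.5,1.0,1.1,0,0,0,-0.02]])

```text
time_s: 20.83
tool_pos: [0.5432, 0.0198, 0.1291]
tool_rot: [180.0, -0.0, 96.7]
force: [-0.3, 0.5, -0.1]
grip_width: 0.0303
```

Emit:
move_arm(steps=[[2.5,0,0,0,0,0,0],[2.5,0,0,0,0,0,0]])

```text
time_s: 21.0
tool_pos: [0.5425, 0.0192, 0.129]
tool_rot: [-180.0, -0.0, 96.7]
force: [0.1, -0.2, -0.8]
grip_width: 0.03
```

```bash
python3 -c "
from h import *
print(rodrel(pose()[0]))
plan(rodpt(.137,0,.0075),96.7,2,2.5)
a,K,T=cam('wrist'); save(a,'w28',(160,80,360,250),4)
a,K,T=cam('side'); save(a,'sd28',(200,100,340,240),4)"
```

```text
[-0.00090504 -0.14517963  0.00896042]
now [0.5425 0.0192 0.129 ] [-1.7997e+02 -4.0000e-02  9.6700e+01] F [ 0.1 -0.2 -0.8] g 0.03 t 21.0
[2.5, 0.41, 0.05, 0.07, -0.0, -0.0, 0.0]
[2.5, 0.41, 0.04, 0.08, -0.0, -0.0, 0.0]
```

View pics/w28.png

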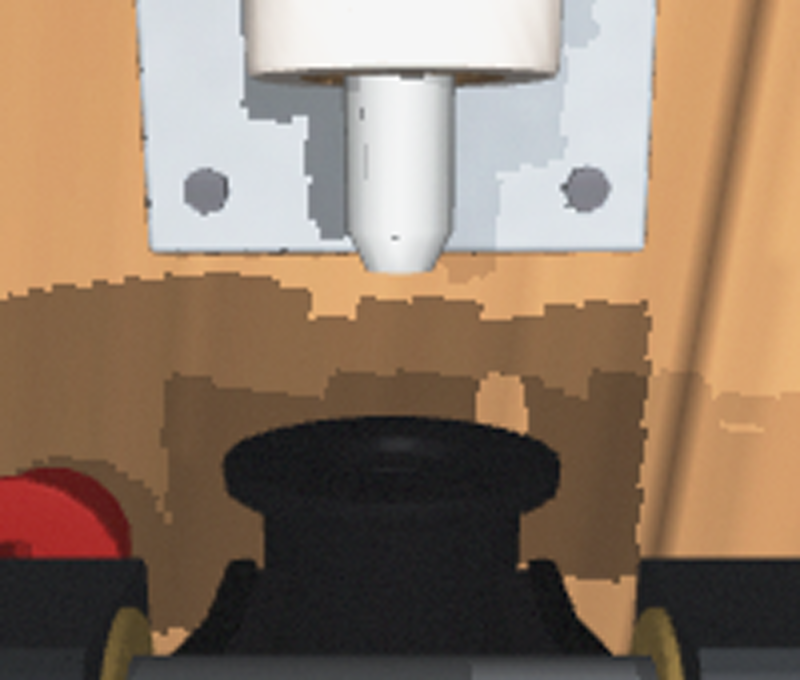

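Emit:
move_arm(steps=[[2.5,0.8,0.07,0.08,0,0,0],[2.5,0.8,0.06,0.07,0,0,0],[2.5,0.6,0,0,0,0,0],[2.5,0,0,0,0,0,0],[2.5,0,0,0,0,0,0]])

```text
time_s: 21.52
tool_pos: [0.5408, 0.0407, 0.1279]
tool_rot: [180.0, 0.0, 96.7]
force: [-0.4, -0.4, -0.5]
grip_width: 0.0302
```

```bash
python3 -c "
from h import *
print(rodrel(pose()[0]),pose()[2]['force'])
a,K,T=cam('wrist');b=np.clip(255*(a/255.)**.5,0,255).astype(np.uint8); save(b,'w29',(190,100,330,220),5)
a,K,T=cam('side'); save(a,'sd29',(200,100,340,240),4)"
```

```text
[-8.80846127e-05 -1.23667827e-01  7.87858398e-03] [-0.39093334 -0.44178167 -0.54238474]
```

View pics/w29.png

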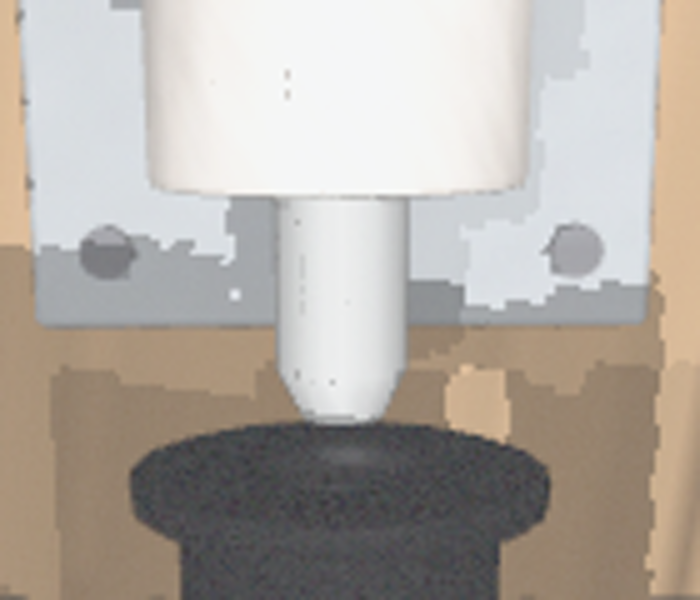

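View pics/sd29.png

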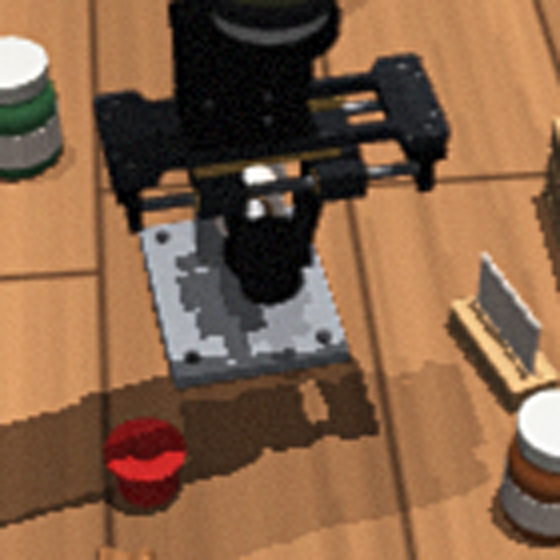

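Emit:
move_arm(steps=[[2.5,0.5,0,0.03,0,0,0],[2.5,0.5,0,0.03,0,0,0],[2.5,0.4,0,0,0,0,0],[2.5,0,0,0,0,0,0]])

```text
time_s: 21.95
tool_pos: [0.5391, 0.0555, 0.1272]
tool_rot: [-180.0, -0.0, 96.7]
force: [-0.8, 0.4, -0.4]
grip_width: 0.0299
```

```bash
python3 -c "
from h import *
print(rodrel(pose()[0]),pose()[2]['force'])
a,K,T=cam('wrist');b=np.clip(255*(a/255.)**.5,0,255).astype(np.uint8); save(b,'w30',(190,100,330,220),5)"
```

```text
[-3.81236547e-05 -1.08736926e-01  7.15329912e-03] [-0.79930234  0.3881956  -0.38256708]
```

View pics/w30.png

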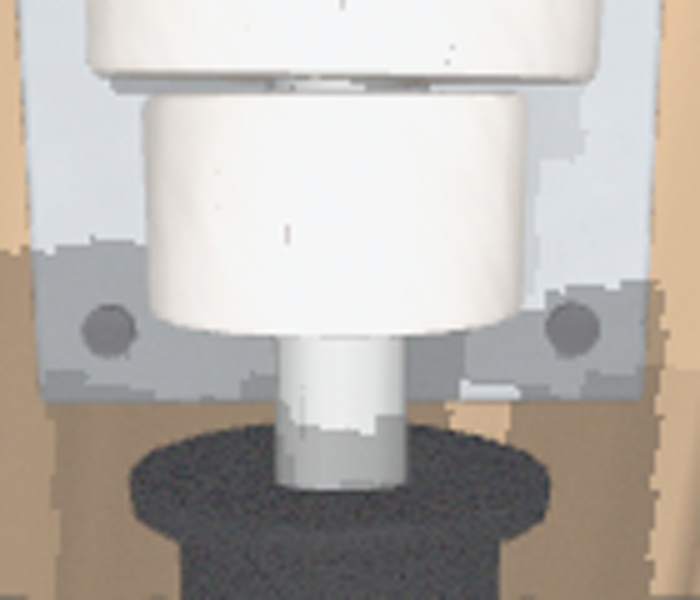

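Emit:
move_arm(steps=[[2.5,0.4,0,0.05,0,0,0],[2.5,0.4,0,0.05,0,0,0],[2.5,0.4,0,0,0,0,0],[2.5,0,0,0,0,0,0]])

```text
time_s: 22.33
tool_pos: [0.5378, 0.0672, 0.1261]
tool_rot: [-180.0, -0.0, 96.7]
force: [0.2, 0.2, 0.7]
grip_width: 0.03
```

```bash
python3 -c "
from h import *
print(rodrel(pose()[0]),pose()[2]['force'])
a,K,T=cam('wrist');b=np.clip(255*(a/255.)**.5,0,255).astype(np.uint8); save(b,'w31',(190,80,330,220),5)"
```

```text
[-2.18720781e-05 -9.69253137e-02  6.12480809e-03] [0.16130983 0.23765832 0.71860452]
```

View pics/w31.png

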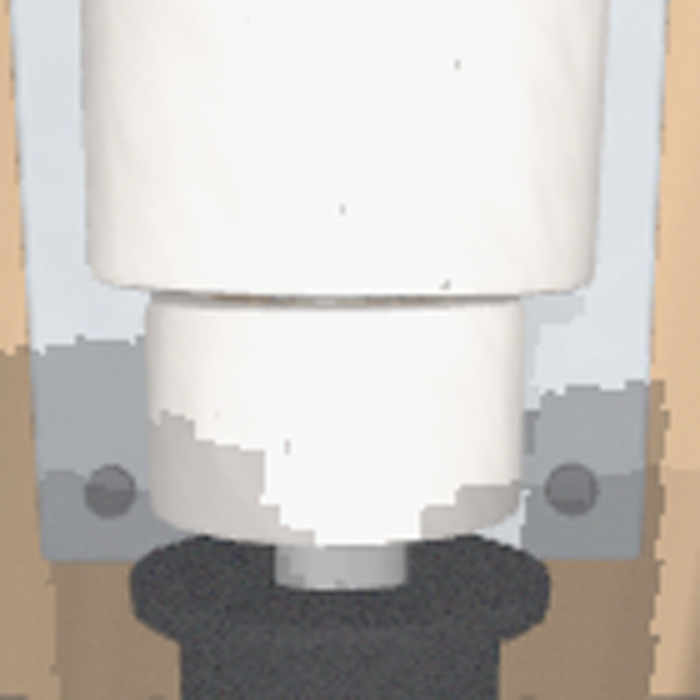

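Emit:
move_arm(steps=[[2.5,0.3,0,0,0,0,0],[2.5,0.3,0,0,0,0,0],[2.5,0.2,0,0,0,0,0],[2.5,0.1,0,0,0,0,0],[2.5,0,0,0,0,0,0]])

```text
time_s: 22.8
tool_pos: [0.5371, 0.0744, 0.1262]
tool_rot: [180.0, 0.0, 96.6]
force: [0.4, -1.1, 0.2]
grip_width: 0.03
```

```bash
python3 -c "
from h import *
print(rodrel(pose()[0]),pose()[2]['force'])
a,K,T=cam('wrist');b=np.clip(255*(a/255.)**.5,0,255).astype(np.uint8); save(b,'w32',(190,80,330,220),5)"
```

```text
[ 0.00010679 -0.08969224  0.00618795] [ 0.42453895 -1.13627952  0.16839987]
```

View pics/w32.png

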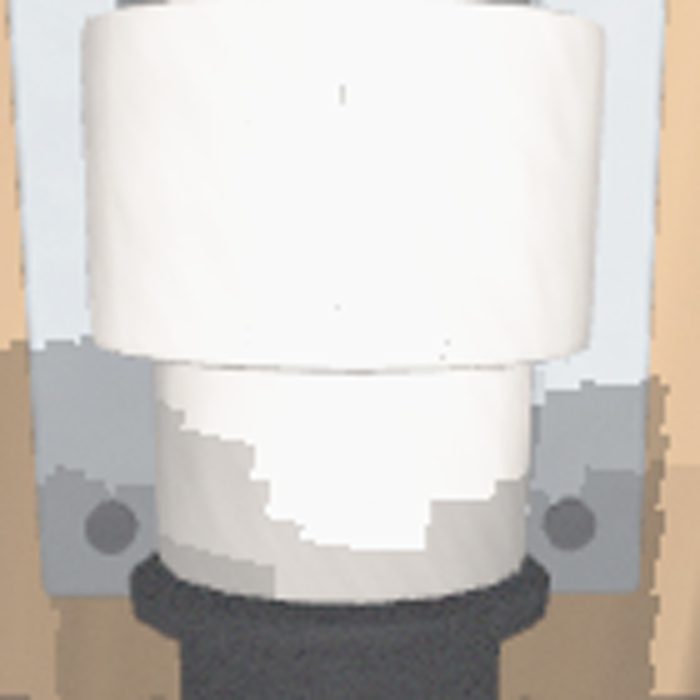

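Emit:
move_arm(steps=[[2.5,0.15,0,0,0,0,0],[2.5,0.15,0,0,0,0,0],[2.5,0,0,0,0,0,0],[2.5,0,0,0,0,0,0]])

```text
time_s: 23.18
tool_pos: [0.537, 0.0748, 0.1262]
tool_rot: [-180.0, 0.2, 96.5]
force: [0.1, -5.7, 1.1]
grip_width: 0.0296
```

```bash
python3 -c "
from h import *
print(rodrel(pose()[0]),pose()[2]['force'])"
```

```text
[ 8.46123615e-05 -8.93028644e-02  6.20771729e-03] [ 0.10101281 -5.71709319  1.09128583]
```

Emit:
move_arm(steps=[[2.5,0.3,0,0,0,0,0],[2.5,0.3,0,0,0,0,0],[2.5,0.2,0,0,0,0,0],[2.5,0,0,0,0,0,0]])

```text
time_s: 23.52
tool_pos: [0.537, 0.0752, 0.1262]
tool_rot: [-179.9, 0.8, 96.2]
force: [0.3, -19.0, 2.5]
grip_width: 0.0299
```

```bash
python3 -c "
from h import *
print(rodrel(pose()[0]),pose()[2]['force'])
a,K,T=cam('wrist');b=np.clip(255*(a/255.)**.5,0,255).astype(np.uint8); save(b,'w33',(190,80,330,220),5)
a,K,T=cam('side'); save(a,'sd33',(200,100,340,240),5)"
```

```text
[ 0.00012502 -0.08887902  0.00621142] [  0.26318839 -18.95744366   2.51301643]
```

View pics/w33.png

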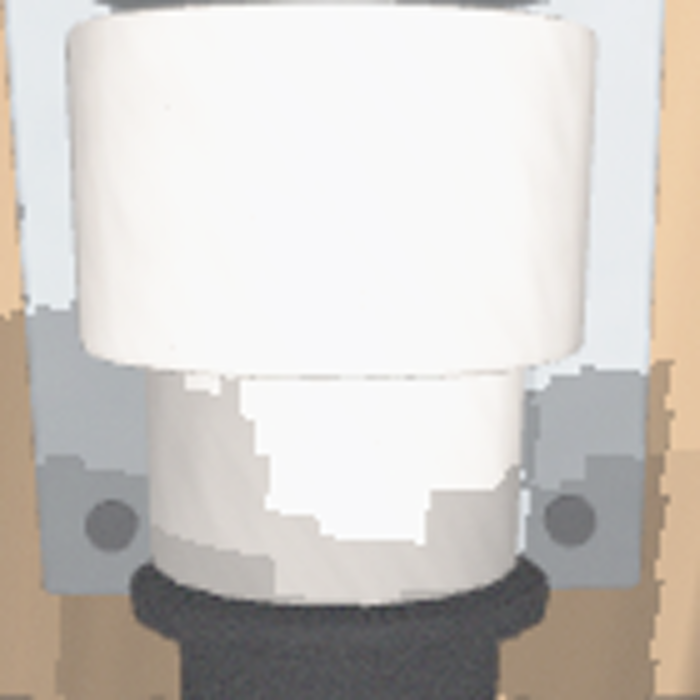

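View pics/sd33.png

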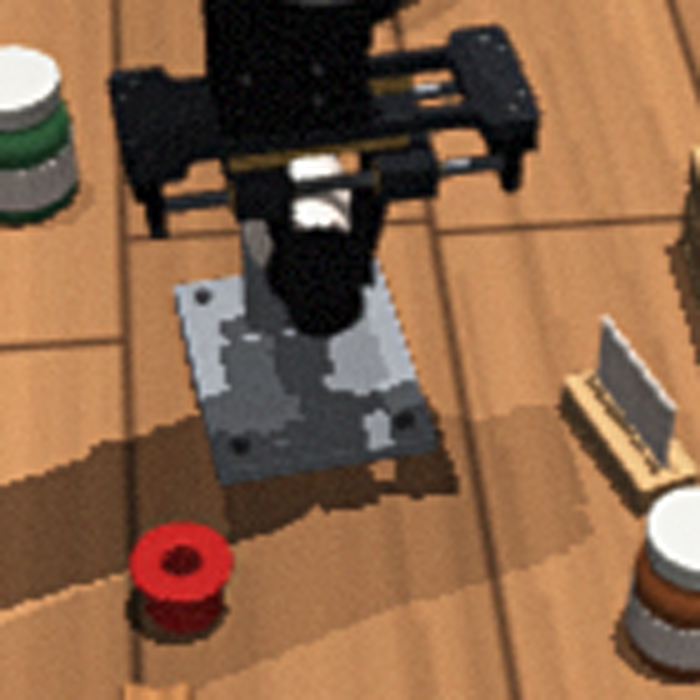

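Emit:
move_arm(steps=[[2.5,-0.4,0,0,0,0,0],[2.5,-0.4,0,0,0,0,0],[2.5,-0.1,0,0,0,0,0],[2.5,0,0,0,0,0,0]])

```text
time_s: 23.95
tool_pos: [0.537, 0.0748, 0.1262]
tool_rot: [-180.0, 0.1, 96.5]
force: [-0.0, -7.0, 0.6]
grip_width: 0.0293
```

```bash
python3 -c "
from h import *
print(rodrel(pose()[0]),pose()[2]['force'])"
```

```text
[ 0.00011221 -0.08928732  0.00621534] [-1.65684011e-03 -6.95100076e+00  5.68440105e-01]
```

Emit:
move_arm(steps=[[6.5,-0.1,0,0,0,0,0],[6.5,-0.1,0,0,0,0,0],[6.5,0,0,0,0,0,0],[6.5,0,0,0,0,0,0],[6.5,0,0,0,0,0,0]])

```text
time_s: 24.37
tool_pos: [0.5368, 0.0761, 0.1261]
tool_rot: [180.0, -0.1, 96.7]
force: [-0.5, 0.1, -0.0]
grip_width: 0.055
```

Emit:
move_arm(steps=[[6.5,0,0,0,0,0,0],[6.5,0,0,0,0,0,0],[6.5,0,0,0,0,0,0],[6.5,0,0,0,0,0,0],[6.5,0,0,0,0,0,0]])

```text
time_s: 24.78
tool_pos: [0.537, 0.0748, 0.1261]
tool_rot: [-180.0, 0.0, 96.6]
force: [0.2, -0.9, 0.1]
grip_width: 0.0643
```

```bash
python3 -c "
from h import *
print(rodrel(pose()[0]),pose()[2]['force'])
a,K,T=cam('wrist');b=np.clip(255*(a/255.)**.5,0,255).astype(np.uint8); save(b,'w34',(170,80,350,240),4)"
```

```text
[ 5.85362071e-05 -8.92870024e-02  6.10753726e-03] [ 0.15394123 -0.89443587  0.14013296]
```

View pics/w34.png

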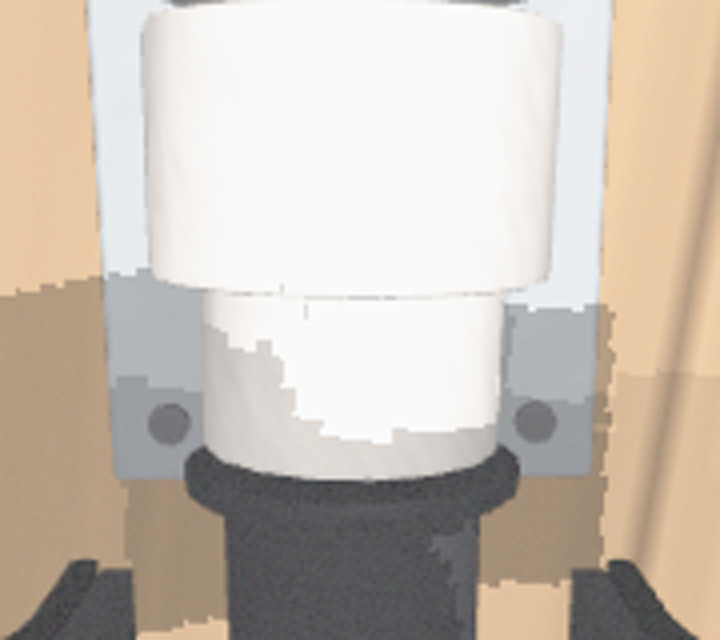

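Now I'll lift straight off, back away, and inspect.

Emit:
move_arm(steps=[[6.5,0,0,-1,0,0,0],[6.5,0,0,-2,0,0,0],[6.5,0,0,-3,0,0,0],[6.5,0,0,-3,0,0,0],[6.5,-1,0,-1,0,0,0]])

```text
time_s: 25.25
tool_pos: [0.5399, 0.0679, 0.2316]
tool_rot: [179.6, -0.0, 96.8]
force: [0.3, 1.2, 1.0]
grip_width: 0.0651
```

Emit:
move_arm(steps=[[6.5,-2,0,0,0,0,0],[6.5,-1,0,0,0,0,0],[6.5,0,0,0,0,0,0],[6.5,0,0,0,0,0,0],[6.5,0,0,0,0,0,0]])

```text
time_s: 25.67
tool_pos: [0.541, 0.0359, 0.2255]
tool_rot: [-179.9, -0.1, 96.6]
force: [0.4, 0.5, 0.3]
grip_width: 0.0651
```

```bash
python3 -c "
from h import *
np.set_printoptions(precision=4,suppress=True)
a,K,T=cam('wrist');np.savez('w35',a=a,K=K,T=T);b=np.clip(255*(a/255.)**.6,0,255).astype(np.uint8); save(b,'w35',(190,30,330,230),4)
print(rodrel(pose()[0]))
for s in (0,.036,.062,.066,.071,.094,.101): print(s,4*(proj(K,T,rodpt(s,0,-.004))-[190,30]))
a,K,T=cam('side'); save(a,'sd35',(200,100,340,240),5)
a,K,T=cam('scene'); save(a,'sc35',(120,130,420,290),2.6)"
```

```text
[-0.0004 -0.1281  0.1056]
0 [274.0377  66.0486]
0.036 [274.0444 242.0822]
0.062 [274.049 361.803]
0.066 [274.0497 379.7038]
0.071 [274.0506 401.8919]
0.094 [274.0544 501.3476]
0.101 [274.0556 530.7928]
```

View pics/w35.png

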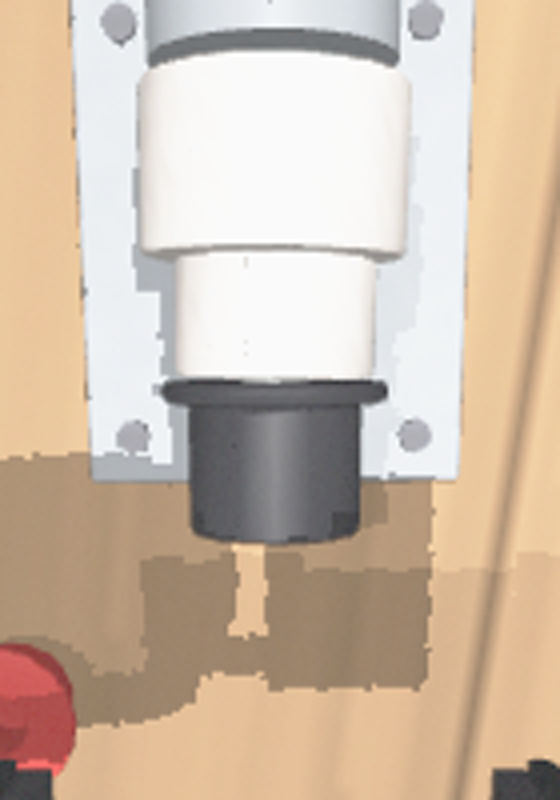

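View pics/sd35.png

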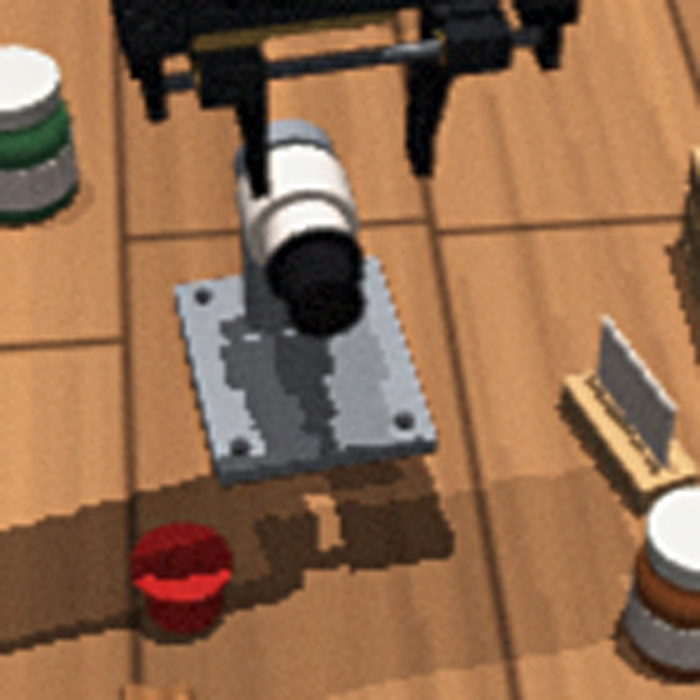

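View pics/sc35.png

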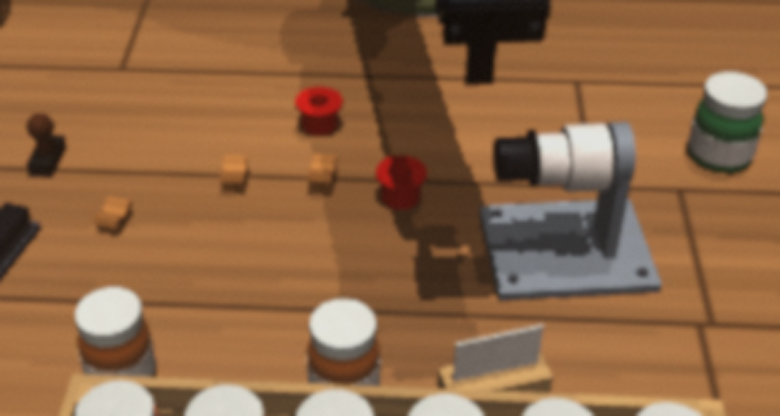

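```bash
python3 -c "
from h import *
np.set_printoptions(precision=4,suppress=True)
z=np.load('w35.npz');K,T=z['K'],z['T']
def f(x,y,zz): return rodrel(onz(K,T,190+(x+.5)/4-.5,30+(y+.5)/4-.5,zz))
for n,x,y,zz in [('mouthL',163,384,.1205),('mouthR',387,382,.1205),('endL',192,528,.1195),('endR',358,528,.1195),('plateL',147,60,.1225),('plateR',399,60,.1225),('largeBackL',140,75,.118),('largeBackR',410,75,.118),('largeFL',142,248,.118),('largeFR',405,250,.118),('smallFL',178,374,.117),('smallFR',375,374,.117)]: print(n,f(x,y,zz))
"
```

```text
mouthL [-0.0256 -0.0665  0.0005]
mouthR [ 0.0253 -0.0661  0.0005]
endL [-0.0196 -0.0995 -0.0005]
endR [ 0.0194 -0.0995 -0.0005]
plateL [-0.0271  0.0001  0.0025]
plateR [ 0.026  -0.      0.0025]
largeBackL [-0.0292 -0.0019 -0.002 ]
largeBackR [ 0.0289 -0.0019 -0.002 ]
largeFL [-0.0297 -0.0371 -0.002 ]
largeFR [ 0.0288 -0.0376 -0.002 ]
smallFL [-0.0224 -0.0644 -0.003 ]
smallFR [ 0.0228 -0.0644 -0.003 ]
```

The mouth measures 66 mm from the plate, the large roll's centre about 20 mm and the small roll's about 51 mm. All are centred, and the gripper is clear.

```bash
python3 -c "
from cell import job
print(job.sign_off())"
```

```text
the job is handed in; nothing more can be done
None
```

The label holder is loaded and the job is handed in. I slid the large roll onto the rod, then the small roll in front of it. I then pushed the black cap on until it stopped hard; a 19 N push moved it no further. I finished at about 26 s of the 72 s, with the gripper lifted clear.

My last checks, measured on one wrist picture against the rod and back plate:

| Part | Measured | Allowed |
|---|---|---|
| Cap mouth, distance from plate | about 66.3 mm (66 mm is fully home) | at most 70.5 mm |
| Large roll, centre from plate | about 20 mm | 12 to 30 mm |
| Small roll, centre from plate | about 51 mm | 42 to 62 mm |

- **Alignment:** all three look centred sideways and in line with the rod. I did not measure their heights separately.
- **Bystanders:** in the last pictures the jars, card, stamp and red caps in view look unmoved. I did not measure this, and the stapler was only partly in view.
- **Disagreement:** the finger opening read 6 to 10 mm less than the true diameter on every grip. The holes in the rolls also looked nearer 30 mm than 25 mm in the close-up views. Neither affected the job, and no check failed.

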